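Dry the honed gouges on the warm-air rack

TASK

The wet gouges need drying. First switch the drying rack off: its selector knob must be pushed in before it will turn, and must spring back out at the empty ring. With the rack off, lay every gouge on the bench across both notched boards by its handle, handle centred between the boards, one gouge to a pair of notches; then set the selector to the mark with as many dots as there are gouges, sprung back out, and leave the other things on the bench where they are.

Things in the scene. Friction and masses are not known exactly. Their poses are not given: they have to be found in the camera images.
- gouge_a_mid (a point): carving gouge with light brown wooden handle, 178 long in all, 0.1 kg; may be absent. The round handle is 115 to 130 long and tapers from 34 thick at the butt to 22 (about 28 here). This point: centre of the handle, 15 above the bench when lying there, within 10 of the centre of mass; x points along the handle to the blade
- gouge_b_mid (a point): carving gouge with light brown wooden handle, 214 long in all, 0.1 kg; may be absent. The round handle is 115 to 130 long and tapers from 34 thick at the butt to 22 (about 28 here). This point: centre of the handle, 15 above the bench when lying there, within 10 of the centre of mass; x points along the handle to the blade
- gouge_c_mid (a point): carving gouge with dark brown wooden handle, 198 long in all, 0.1 kg; may be absent. The round handle is 115 to 130 long and tapers from 30 thick at the butt to 22 (about 28 here). This point: centre of the handle, 15 above the bench when lying there, within 10 of the centre of mass; x points along the handle to the blade
- gouge_d_mid (a point): carving gouge with brown wooden handle, 180 long in all, 0.1 kg; may be absent. The round handle is 115 to 130 long and tapers from 33 thick at the butt to 22 (about 28 here). This point: centre of the handle, 15 above the bench when lying there, within 10 of the centre of mass; x points along the handle to the blade
- drying_rack: fixed warm-air rack: grey base 112 (x) by 296 (y), 20 high; two upright boards 14 thick run along y at x = -38 and +38 (62 clear between). Their tops, 62 above the bench, have V notches at y = -105, -35, +35, +105: 36 wide, bottom 50 above the bench. A handle in a pair of notches lies along x, its centre about 67 above the bench. Origin: centre of underside
- control_box: the rack's control box, fixed: dark, 110 by 110 by 56 high, selector knob on top. White marks 42 from the knob's axis: empty ring (off), then clockwise one to four dots. Origin: centre of underside; knob axis = z; the ring lies 1.20 rad counter-clockwise from x, each next mark 0.60 rad clockwise of the last
- selector_grip (a point): on the selector knob's axis at the height to grip, 97 above the bench when sprung out, 12 below the knob's top. Red bar grip 48 long, 14 thick, 36 high, on a black disc of radius 27 whose top is 24 below this point. x runs along the bar to the end with the white pointer line
- selector (a joint): selector turn, rad, growing clockwise from above: 0 off (ring), then 0.60 per dot up to 2.40 (four dots); stops just past the ends. Locked at each mark until pushed in 8 mm or more; while in, it turns freely past any number of marks. Let go within about 0.1 rad of a mark it springs out and locks; between marks it stays in
- selector_push (a joint): how far the selector is pushed down, m: 0 sprung out, 0.009 at its stop; spring 4.5 N at 0, 8.5 N at the stop
- wax_tin: bystander: round tin of wax, 61 across, 18 high, in front of the rack, between the gouges; origin at the centre of its underside
There are look-alikes about, which are no part of the job. Leave any orange look-alike of the part that bears gouge_a_mid alone.

How it is judged (in metres and radians):
On the way, in this order (a step that is already met when the one before it is completed fails the run):
1. the selector is at off (the empty ring) and sprung out (value of joint selector between -0.1 and 0.1 rad and value of joint selector_push below 0.003 m), for 0.2 s.
2. every gouge lies across both boards of the rack in a pair of notches while the selector is still at off (all of step 1 and x of gouge_a_mid in the frame of drying_rack between -0.022 and 0.022 m and y of gouge_a_mid in the frame of drying_rack between -0.12 and 0.12 m and z of gouge_a_mid in the frame of drying_rack between 0.055 and 0.0755 m and angle between the x axis of each of gouge_a_mid, gouge_b_mid, gouge_c_mid, gouge_d_mid and the x axis of drying_rack, either way round below 0.2 rad and x of gouge_b_mid in the frame of drying_rack between -0.022 and 0.022 m and y of gouge_b_mid in the frame of drying_rack between -0.12 and 0.12 m and z of gouge_b_mid in the frame of drying_rack between 0.055 and 0.0755 m and x of gouge_c_mid in the frame of drying_rack between -0.022 and 0.022 m and y of gouge_c_mid in the frame of drying_rack between -0.12 and 0.12 m and z of gouge_c_mid in the frame of drying_rack between 0.055 and 0.0755 m and x of gouge_d_mid in the frame of drying_rack between -0.022 and 0.022 m and y of gouge_d_mid in the frame of drying_rack between -0.12 and 0.12 m and z of gouge_d_mid in the frame of drying_rack between 0.055 and 0.0755 m), for 0.3 s.
At the end, for the whole second after the job is handed in: Each gouge rests in a notch pair on both boards: handle centre within 22 mm of midway between the boards and 55 to 75 mm above the bench, handle within 0.2 rad of the rack's x; selector within 0.1 rad of the mark with one dot per gouge (3 or 4), sprung out to within 3 mm (x of gouge_a_mid in the frame of drying_rack between -0.022 and 0.022 m and y of gouge_a_mid in the frame of drying_rack between -0.12 and 0.12 m and z of gouge_a_mid in the frame of drying_rack between 0.055 and 0.0755 m and angle between the x axis of each of gouge_a_mid, gouge_b_mid, gouge_c_mid, gouge_d_mid and the x axis of drying_rack, either way round below 0.2 rad and x of gouge_b_mid in the frame of drying_rack between -0.022 and 0.022 m and y of gouge_b_mid in the frame of drying_rack between -0.12 and 0.12 m and z of gouge_b_mid in the frame of drying_rack between 0.055 and 0.0755 m and x of gouge_c_mid in the frame of drying_rack between -0.022 and 0.022 m and y of gouge_c_mid in the frame of drying_rack between -0.12 and 0.12 m and z of gouge_c_mid in the frame of drying_rack between 0.055 and 0.0755 m and x of gouge_d_mid in the frame of drying_rack between -0.022 and 0.022 m and y of gouge_d_mid in the frame of drying_rack between -0.12 and 0.12 m and z of gouge_d_mid in the frame of drying_rack between 0.055 and 0.0755 m and value of joint selector between 1.7 and 2.5 rad and value of joint selector_push below 0.003 m and (value of joint selector below 1.9 rad or (value of joint selector above 2.3 rad and (height (world z) of gouge_a_mid above -100 m or height (world z) of drying_rack below -100 m) and (height (world z) of gouge_b_mid above -100 m or height (world z) of drying_rack below -100 m) and (height (world z) of gouge_c_mid above -100 m or height (world z) of drying_rack below -100 m) and (height (world z) of gouge_d_mid above -100 m or height (world z) of drying_rack below -100 m))) and (value of joint selector above 2.3 rad or (height (world z) of gouge_a_mid below -100 m and height (world z) of drying_rack above -100 m) or (height (world z) of gouge_b_mid below -100 m and height (world z) of drying_rack above -100 m) or (height (world z) of gouge_c_mid below -100 m and height (world z) of drying_rack above -100 m) or (height (world z) of gouge_d_mid below -100 m and height (world z) of drying_rack above -100 m))); the robot touches nothing.
It fails at once if the wax tin is pushed more than 4 cm aside (distance of wax_tin from where it was at the start of the episode above 0.04 m).
Of gouge_a, gouge_b, gouge_c, gouge_d only 3 to 4 are there at a start; the rules pass over those that are not, and their reading is None.
At some moment in a run one of gouge_a, gouge_b, gouge_c, gouge_d may be knocked a few centimetres aside while the robot is not near it.
Once in a run the grip may slacken for a moment while it holds something.
It also fails if it takes over 210 s, if anything falls off the work surface, if the arm or the gripper's body presses on something with over 40 N, if the wrist force passes 120 N, or if a joint passes its speed limit or range.

ROBOT

A 6-joint arm with a two-finger parallel gripper is mounted at the origin on a cart in front of the work surface, level with it; the furniture and walls round the work are solid. World frame = base frame: x ahead of the robot, y to its left, z up, the work surface at z = 0. Lengths are in mm, angles in rad, forces in N, time in s.
With the tool pointing down it reaches from about 275 to 725 mm from the base axis. Payload 5.6 kg.
Tool frame: the origin (TCP) lies at the very end of the fingers, on their centre line; the grasp point (between the pads) lies ctrl.grip_point_offset behind it (ctrl.grip_point_offset is the distance from the TCP to the grasp point, in mm); x points along the fingers, y is the direction in which the jaws open and shut, and the axes are right-handed (so a half turn about x gives the same grasp; the last joint's range is limited). The gripper opens to 85 mm and grips with 20 to 120 N. Pads are 22 mm wide; open, the fingers measure 114 mm over their backs; the gripper's body (76 mm by 85 mm) begins 54 mm behind the grasp point. The pads swing forward as they close: fully open they stand 13 mm farther back than shut.
Start: joints at [-0.893, 0.255, 0.108, 0, -1.424, -0.285], TCP at [210.546, -508.098, 231.283] pointing down, gripper open.
Joint ranges: [-2.95, 2.95], [-1.21, 1.97], [-1.09, 1.5], [-2.87, 1.71], [-2.94, -0.07], [-3.05, 3.05]. Speed limits (rad/s): [2.57, 2.57, 3.14, 3.14, 3.14, 3.14].

INTERFACE

Orientations are given as a unit quaternion [w, x, y, z].
In Python, from bench import sensors, viewer, finish_job, spot_in, landmark_of, ctrl gives the robot as it stands.
- The arm moves only by the tool drive_tool, never from a script. Its argument "targets" is a list of rows, each a list of 3 entries, a list of its own where there are three numbers: the gripper's target within -1 to 1 (shut at 1, half-way at 0, fully open at -1), then the shift along the world's x, y, z in m, then the turn, a rotation vector about the world's x, y, z in degrees. A call has 1 to 20 rows; each row shifts and turns the commanded pose from where the row before left it; what a row does not reach is not made up. A row lasts 1/8 s, in which the tool goes at most 62.5 mm and 10.7 degrees, less where a joint would pass 70% of its speed; a pose out of reach is approached as far as the arm can. A call is refused whole if a number of a shift passes 0.0625 or a number of a turn 10.7, either way. A call with a gripper value outside its range is refused whole. The fingers move at their own pace and stop on an object; "force" is the grip in N (left out, the last holds). Time passes only in rows, so rows that do not move let the fingers close. It gives the time, the measured TCP pose, the force and the opening at its end, in the units of the state.
- sensors.observe(): the state, without advancing time (a new reading comes with each control period).
- viewer.snapshot(name): name is "scene" or "top"; returns a dict with "pixels" (400x640x3 uint8, red, green, blue), "intrinsics" (3x3 intrinsics, pixels), "distortion" ([k1, k2, p1, p2, k3] as OpenCV has them; the pictures are not rectified), "pose" (4x4, takes a point from camera to world coordinates). Camera axes: x right, y down, z forward; pixel columns grow to the right and rows downward; lengths in mm; the calibration is good to about 2 mm. A picture is of the moment at which its call begins. There is no depth.
- finish_job(): hands the job in, once; it reports no verdict.
Trained networks look in the newest picture that a camera, given by its name, has taken for a name from the list of things; names that differ only in an ending like _2 or _b are one class to them, and where a whole thing is asked for, a point or a joint stands for the part that bears it (a point fixed in the world has none). Each returns a list of dicts, best first, with "p" (0 to 1); they miss things now and then, are a little off and sometimes report something else, mostly with a low value. They report only what shows in the picture. A call takes as long as a camera call. They do not tell look-alikes from the thing itself.
- spot_in(camera, name): "rect" ([left, top, right, bottom] in pixels, round what is visible of it).
- landmark_of(camera, name): "centre" ([column, row] in pixels: a listed point, or the origin of a listed thing).
The state is a dict: "time": time; "joint_pos": joint angles; "joint_vel": joint speeds; "tau": joint torques, N m; "ee_pos": TCP position; "ee_rot": TCP orientation; "force": force on the tool from outside, world axes, zero at the start; "ft_torque": the same for the moment, N m; "width": opening from 0.0 (shut) to 1.0 (fully open).
Only numpy, scipy, OpenCV 4.12 (cv2) and the standard library are available. Lean on these libraries where they do the work, as an engineer would, in place of code of your own. Each camera call takes 0.05 s, during which the arm holds its last target.

## Working session

There is one attempt and no reset: what is moved stays moved. The work goes in short steps, Python scripts to look and compute and a tool call to move; the robot and the scene stay as the last step left them, time stands still between calls to the robot, and variables do not carry over. Pictures are saved under pics/ and viewed, and the job is handed in when it is done.

Besides the shell and the picture viewer there is one more tool, called after ">>>" in YAML: its name, and indented under it one key for each argument. drive_tool: Moves the arm, as the interface text tells. Its arguments: {"type":"object","properties":{"targets":{"type":"array"},"force":{"type":"number"}},"required":["targets"]}

```bash
ls; mkdir -p pics
cat > h.py <<'E'
import numpy as np, cv2, json
from bench import sensors, viewer, finish_job, spot_in, landmark_of, ctrl
def snap(cam,fn=None):
    s=viewer.snapshot(cam)
    if fn: cv2.imwrite('pics/'+fn,cv2.cvtColor(s['pixels'],cv2.COLOR_RGB2BGR))
    return s
def ray(s,px,z):
    K=np.array(s['intrinsics'],float);d=np.array(s['distortion'],float);T=np.array(s['pose'],float)
    p=np.array(px,float).reshape(-1,1,2)
    u=cv2.undistortPoints(p,K,d).reshape(-1,2)
    r=np.c_[u,np.ones(len(u))]@T[:3,:3].T
    o=T[:3,3]
    return o+r*((z-o[2])/r[:,2])[:,None]
def proj(s,P):
    K=np.array(s['intrinsics'],float);d=np.array(s['distortion'],float);T=np.linalg.inv(np.array(s['pose'],float))
    rv,_=cv2.Rodrigues(T[:3,:3])
    return cv2.projectPoints(np.array(P,float).reshape(-1,1,3),rv,T[:3,3],K,d)[0].reshape(-1,2)
E
python3 - <<'E'
from h import *
st=sensors.observe(); print(st)
print(ctrl.grip_point_offset)
a=snap('scene','s0.png')
for n in ['gouge_a_mid','drying_rack','control_box','selector_grip','wax_tin']:
    for o in landmark_of('scene',n): print('scene',n,o)
b=snap('top','t0.png')
for n in ['gouge_a_mid','gouge_b_mid','gouge_c_mid','gouge_d_mid','drying_rack','control_box','selector_grip','wax_tin']:
    for o in landmark_of('top',n): print(n,o, ray(b,o['centre'],15).round(0))
print(a['pose'],b['pose'])
E
```

```text
pics
{'time': 0.0, 'joint_pos': array([-8.93380330e-01,  2.55750215e-01,  1.06973835e-01, -4.80596151e-04,
       -1.42389522e+00, -2.84606398e-01]), 'joint_vel': array([-0.00058533, -0.00171516,  0.00195928,  0.00041623,  0.00022594,
        0.00010083]), 'tau': array([ 4.82757841e-04, -3.86631882e+01,  2.37937886e+01,  5.36489457e+00,
       -6.09230337e-03, -2.98324335e-05]), 'ee_pos': array([ 210.39397216, -507.61813852,  230.38105443]), 'ee_rot': array([ 0.69335909, -0.13729787,  0.69367462,  0.13862893]), 'force': array([-0.95782225,  0.03325832,  0.51354002]), 'ft_torque': array([-0.0818829 , -0.02937065, -0.03606196]), 'width': 1.0004797575518631}
18.700000000000003
scene gouge_a_mid {'centre': [386.7, 169.2], 'p': 0.76}
scene gouge_a_mid {'centre': [362.5, 205.9], 'p': 0.62}
scene drying_rack {'centre': [312.1, 190.9], 'p': 0.64}
scene control_box {'centre': [279.9, 235.7], 'p': 0.74}
scene selector_grip {'centre': [274.4, 211.6], 'p': 0.51}
scene wax_tin {'centre': [351.6, 228.0], 'p': 0.72}
gouge_a_mid {'centre': [353.3, 226.6], 'p': 0.87} [[ 436. -112.   15.]]
gouge_a_mid
[... 602 characters left out ...]
.39} [[ 640. -130.   15.]]
selector_grip {'centre': [314.5, 232.3], 'p': 0.37} [[420.   4.  15.]]
wax_tin {'centre': [316.2, 236.0], 'p': 0.88} [[409.  -1.  15.]]
[[-8.97385575e-01 -2.49115512e-01  3.64198560e-01  3.30715949e+01]
 [-4.41146845e-01  5.24129128e-01 -7.28476574e-01  1.00547022e+03]
 [-9.41225888e-03 -8.14389415e-01 -5.80242441e-01  9.13127653e+02]
 [ 0.00000000e+00  0.00000000e+00  0.00000000e+00  1.00000000e+00]] [[-5.68337510e-03 -9.97329790e-01  7.28078966e-02  4.31750241e+02]
 [-9.99945700e-01  5.03209037e-03 -9.12556042e-03  3.02924860e+00]
 [ 8.73481734e-03 -7.28558071e-02 -9.97304234e-01  1.32434878e+03]
 [ 0.00000000e+00  0.00000000e+00  0.00000000e+00  1.00000000e+00]]
```

```bash
python3 -c "
import cv2
t=cv2.imread('pics/t0.png');c=t[110:290,140:500];cv2.imwrite('pics/t0c.png',cv2.resize(c,None,fx=2.2,fy=2.2,interpolation=cv2.INTER_CUBIC))
c=t[130:200,240:310];cv2.imwrite('pics/t0k.png',cv2.resize(c,None,fx=8,fy=8,interpolation=cv2.INTER_CUBIC))"
```

```text
(no output)
```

View pics/s0.png

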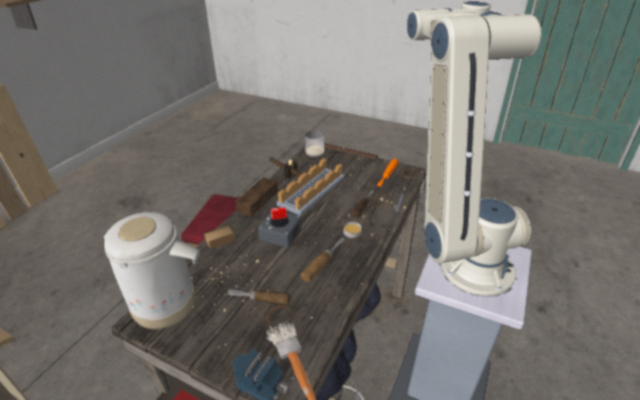

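View pics/t0c.png

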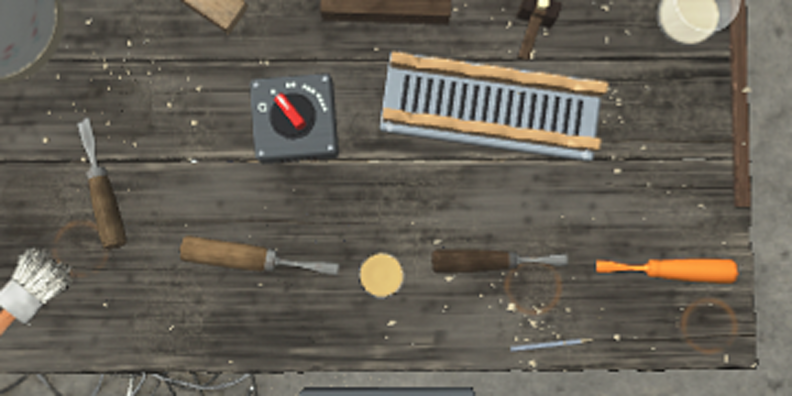

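View pics/t0k.png

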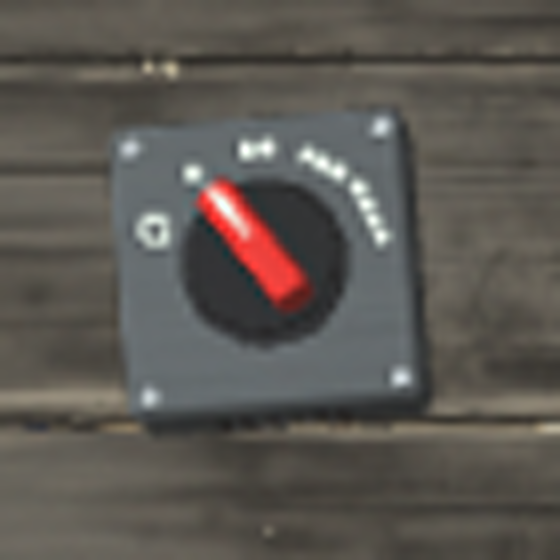

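Run:
```python
from h import *
b=snap('top','t1.png')
f=lambda u,v:[(u+.5)/8-.5+240,(v+.5)/8-.5+130]
sc=ray(b,[f(130,148),f(381,126),f(401,377),f(150,398)],56)
print(sc.round(1),'centre',sc.mean(0).round(1))
e=(sc[0]-sc[3])+(sc[1]-sc[2]); print('box yaw',np.arctan2(e[1],e[0]), np.linalg.norm(sc[0]-sc[1]))
e2=(sc[0]-sc[1])+(sc[3]-sc[2]);print('y-ax',np.arctan2(e2[1],e2[0])-np.pi/2)
m=ray(b,[f(153,232),f(193,173)],56)-sc.mean(0); print('ring/1dot ang',np.arctan2(m[:,1],m[:,0]),np.linalg.norm(m,axis=1))
br=ray(b,[f(218,192),f(293,290)],107); d=br[0]-br[1]; print('bar',br.round(1),br.mean(0),np.arctan2(d[1],d[0]),np.linalg.norm(d))
# rack: board tops from 2.2x crop
g=lambda u,v:[(u+.5)/2.2-.5+140,(v+.5)/2.2-.5+110]
P=ray(b,[g(390,58),g(607,87),g(600,145),g(385,117)],60); print('rack boards ends',P.round(1),P.mean(0))
for i,j in((0,1),(3,2)):
    d=P[i]-P[j];print(np.linalg.norm(d),'yaw',np.arctan2(d[1],d[0])-np.pi/2)
img=cv2.imread('pics/t1.png')
# segmentation of gouges for viewing
for n,(x0,y0,x1,y1) in {'L':(170,155,205,230),'M':(215,210,305,245),'R':(330,215,405,240),'rack':(305,125,425,190)}.items():
    c=img[y0:y1,x0:x1]; s=min(780/c.shape[1],560/c.shape[0]); s=int(s); cv2.imwrite(f'pics/c_{n}.png',cv2.resize(c,None,fx=s,fy=s,interpolation=cv2.INTER_CUBIC)); print(n,s,x0,y0)
```

```text
[[667.2 175.   56. ]
 [675.   83.1  56. ]
 [582.3  75.9  56. ]
 [575.  167.3  56. ]] centre [624.9 125.3  56. ]
box yaw 0.08055166601857633 92.23257875073858
y-ax 0.08226284752553115
ring/1dot ang [1.30484017 0.67917484] [42.64887136 42.35633582]
bar [[642.  137.1 107. ]
 [607.1 110.8 107. ]] [624.55644922 123.95160212 107.        ] 0.6481717393671116 43.67850698757221
rack boards ends [[ 701.2   -4.5   60. ]
 [ 660.9 -293.3   60. ]
 [ 583.2 -282.4   60. ]
 [ 622.     2.5   60. ]] [ 641.82215226 -144.42705329   60.        ]
291.56306052394024 yaw -0.1388663853016987
287.51290084243163 yaw -0.1352178676427851
L 7 170 155
M 8 215 210
R 10 330 215
rack 6 305 125
```

View pics/t0.png

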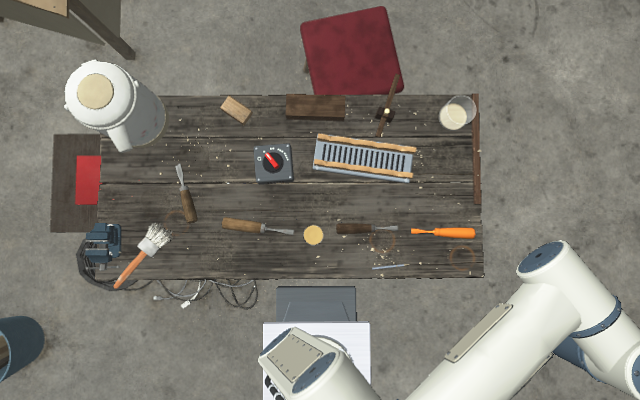

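Run:
```python
import cv2,numpy as np
for n in 'LMR': print(n,cv2.imread(f'pics/c_{n}.png').shape)
```

```text
L (525, 245, 3)
M (280, 720, 3)
R (250, 750, 3)
```

View pics/c_L.png

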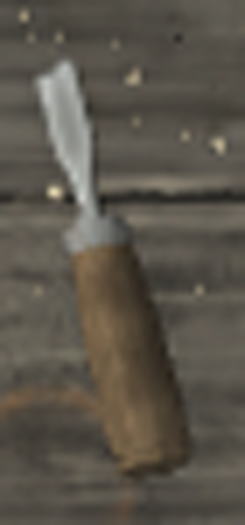

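View pics/c_M.png

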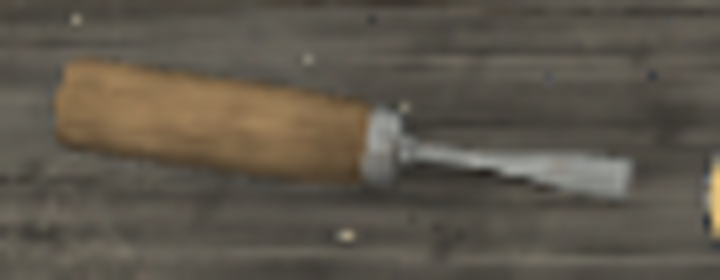

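View pics/c_R.png

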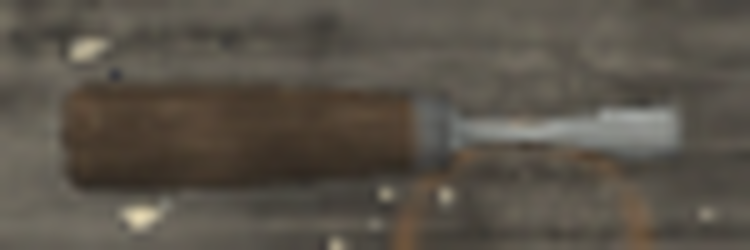

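View pics/c_rack.png

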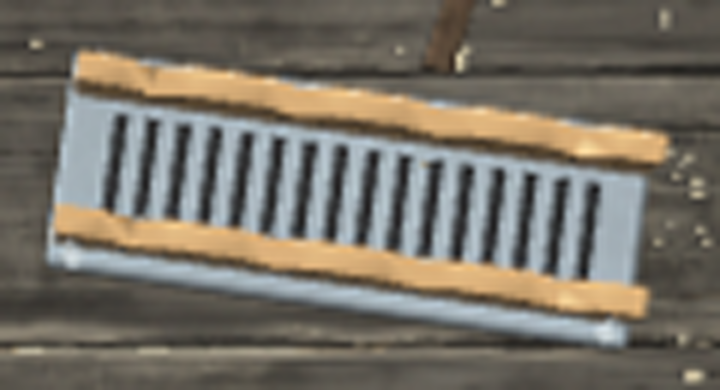

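```bash
cat >> h.py <<'E'
from scipy.spatial.transform import Rotation as Ro
def R_(st): q=st['ee_rot']; return Ro.from_quat([q[1],q[2],q[3],q[0]])
def jaw(st):
    y=R_(st).as_matrix()[:,1]; return np.degrees(np.arctan2(y[1],y[0]))
E
python3 - <<'E'
from h import *
st=sensors.observe(); print(R_(st).as_matrix().round(3), jaw(st), np.degrees(st['joint_pos']).round(1))
b=snap('top'); a=snap('scene')
f=lambda s,x,y,u,v:[(u+.5)/s-.5+x,(v+.5)/s-.5+y]
def hp(n,pts,z=15):
    P=ray(b,pts,z); d=P[1]-P[0]; print(n,P.round(1).tolist(),'mid',P.mean(0).round(1),'yaw',np.degrees(np.arctan2(d[1],d[0])).round(1),'len',np.linalg.norm(d).round(1))
# butt, ferrule end
hp('L',[f(7,170,155,155,465),f(7,170,155,95,218)])
hp('M',[f(8,215,210,58,104),f(8,215,210,402,146)])
hp('R',[f(10,330,215,64,138),f(10,330,215,458,131)])
# rack model overlay
def ov(c,yaw,fnT,fnS):
    R=np.array([[np.cos(yaw),-np.sin(yaw)],[np.sin(yaw),np.cos(yaw)]])
    W=lambda x,y,z:[*(np.array(c)+R@[x,y]),z]
    for s,fn,(x0,y0,x1,y1),k in((b,fnT,(305,125,425,190),6),(a,fnS,(255,140,365,225),7)):
        im=cv2.cvtColor(s['pixels'],cv2.COLOR_RGB2BGR)[y0:y1,x0:x1]; im=cv2.resize(im,None,fx=k,fy=k,interpolation=cv2.INTER_CUBIC)
        def ln(pts,col):
            p=(proj(s,pts)-[x0,y0]+.5)*k-.5; cv2.polylines(im,[p.round().astype(int)],False,col,1,cv2.LINE_AA)
        ln([W(x,y,20) for x,y in((-56,-148),(56,-148),(56,148),(-56,148),(-56,-148))],(255,0,0))
        for xx in(-38,38):
          for e in (-7,7):
            pts=[W(xx+e,-148,62)]
            for n in(-105,-35,35,105): pts+=[W(xx+e,n-18,62),W(xx+e,n,50),W(xx+e,n+18,62)]
            ln(pts+[W(xx+e,148,62)],(0,0,255) if xx<0 else (0,255,0))
        cv2.imwrite('pics/'+fn,im)
ov((641.8,-144.4),-0.137,'ovT1.png','ovS1.png')
E
```

```text
[[ 0.    -0.383  0.924]
 [ 0.     0.924  0.383]
 [-1.     0.     0.   ]] 112.50366278592479 [-51.2  14.6   6.2  -0.  -81.6 -16.3]
L [[455.5, 370.3, 15.0], [561.3, 397.5, 15.0]] mid [508.4 383.9  15. ] yaw 14.4 len 109.3
M [[450.3, 280.8, 15.0], [433.9, 152.6, 15.0]] mid [442.1 216.7  15. ] yaw -97.3 len 129.3
R [[431.0, -60.0, 15.0], [432.5, -178.0, 15.0]] mid [ 431.8 -119.    15. ] yaw -89.3 len 118.0
```

View pics/ovT1.png

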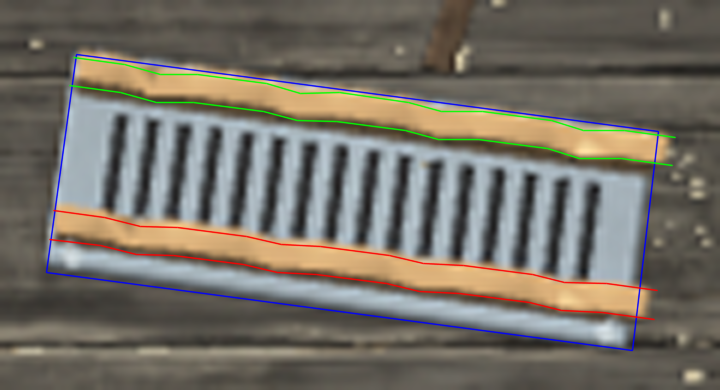

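View pics/ovS1.png

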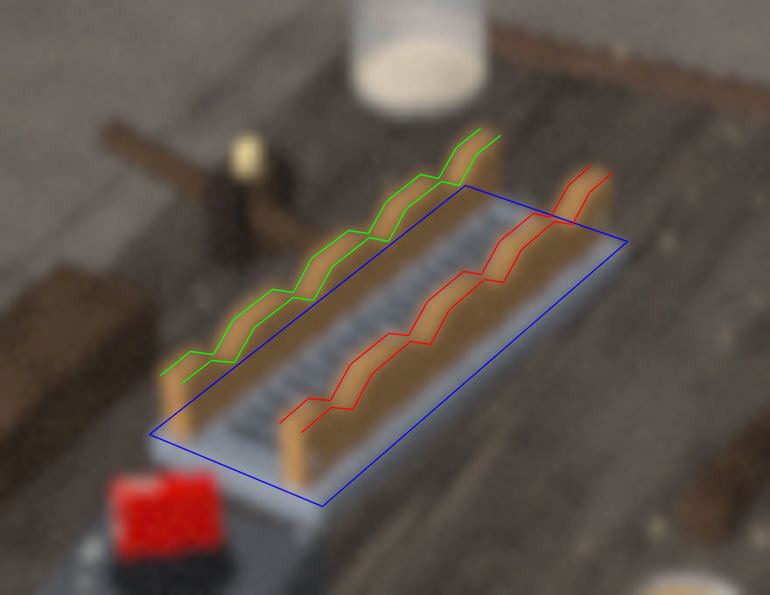

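>>> drive_tool:
  targets:
    - [-0.3, [0.032, 0.0487, 0], [0, 0, 1.3]]
    - [-0.3, [0.032, 0.0487, 0], [0, 0, 1.3]]
    - [-0.3, [0.032, 0.0487, 0], [0, 0, 1.3]]
    - [-0.3, [0.032, 0.0487, 0], [0, 0, 1.3]]
    - [-0.3, [0.032, 0.0487, 0], [0, 0, 1.3]]
    - [-0.3, [0.032, 0.0487, 0], [0, 0, 1.3]]
    - [-0.3, [0.032, 0.0487, 0], [0, 0, 1.3]]
    - [-0.3, [0.032, 0.0487, 0], [0, 0, 1.3]]
    - [-0.3, [0.032, 0.0487, 0], [0, 0, 1.3]]
    - [-0.3, [0.032, 0.0487, 0], [0, 0, 1.3]]
    - [-0.3, [0.032, 0.0487, 0], [0, 0, 1.3]]
    - [-0.3, [0.032, 0.0487, 0], [0, 0, 1.3]]
    - [-0.3, [0.032, 0.0487, 0], [0, 0, 1.3]]
    - [-0.3, [0, 0, 0], [0, 0, 0]]
    - [-0.3, [0, 0, 0], [0, 0, 0]]
  force: 40

```text
time: 2.78
ee_pos: [626.5, 124.9, 231.0]
ee_rot: [0.665, -0.239, 0.666, 0.238]
force: [-0.1, -0.7, 0.1]
width: 0.652
```

Run:
```python
from h import *
st=sensors.observe(); print(st['time'],st['ee_pos'].round(1),jaw(st),np.degrees(st['joint_pos']).round(1),st['width'],st['force'].round(1))
```

```text
2.775 [626.5 124.9 231. ] 129.42181252664625 [ 25.3  25.   21.2   0.  -86.2 -75.9] 0.6522903915794449 [-0.1 -0.7  0.1]
```

>>> drive_tool:
  targets:
    - [-0.3, [-0.0015, 0, -0.038], [0, 0, 0]]
    - [-0.3, [0, 0, -0.038], [0, 0, 0]]
    - [-0.3, [0, 0, -0.038], [0, 0, 0]]
    - [-0.3, [0, 0, -0.037], [0, 0, 0]]
    - [-0.3, [0, 0, 0], [0, 0, 0]]
    - [0.3, [0, 0, 0], [0, 0, 0]]
    - [1, [0, 0, 0], [0, 0, 0]]
    - [1, [0, 0, 0], [0, 0, 0]]
    - [1, [0, 0, 0], [0, 0, 0]]
    - [1, [0, 0, 0], [0, 0, 0]]
    - [1, [0, 0, 0], [0, 0, 0]]
    - [1, [0, 0, 0], [0, 0, 0]]
  force: 30

```text
time: 4.28
ee_pos: [625.5, 125.6, 80.6]
ee_rot: [0.666, -0.238, 0.665, 0.239]
force: [-0.7, 4.5, 4.6]
width: 0.156
```

Run:
```python
from h import *
st=sensors.observe(); print(st['time'],st['ee_pos'].round(1),jaw(st),st['width'],st['force'].round(1),st['ft_torque'].round(2))
s=snap('scene','s1.png')
c=s['pixels'][150:270,200:360,::-1];cv2.imwrite('pics/s1c.png',cv2.resize(c,None,fx=4.5,fy=4.5,interpolation=cv2.INTER_CUBIC))
```

```text
4.275 [625.5 125.6  80.6] 129.41873594353473 0.15633143281986858 [-0.7  4.5  4.6] [ 1.89  0.21 -0.06]
```

View pics/s1c.png

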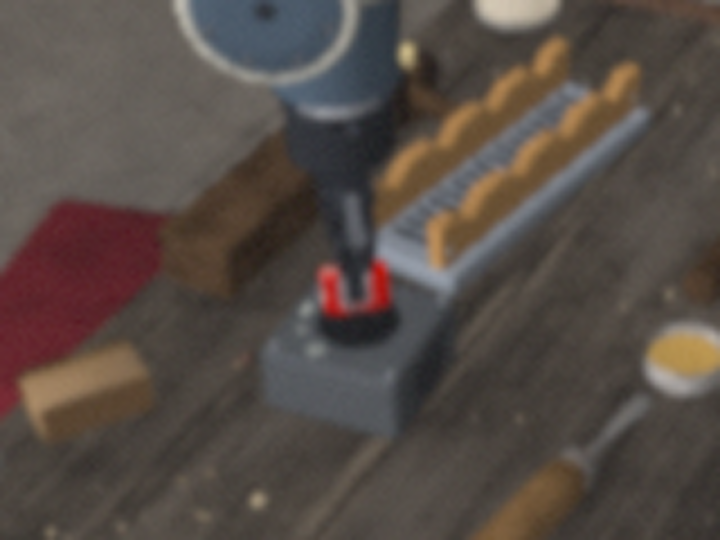

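>>> drive_tool:
  targets:
    - [1, [0, 0, -0.003], [0, 0, 0]]
    - [1, [0, 0, -0.003], [0, 0, 0]]
    - [1, [0, 0, -0.0025], [0, 0, 0]]
    - [1, [0, 0, 0], [0, 0, 0]]
    - [1, [0, 0, 0], [0, 0, 0]]
  force: 50

```text
time: 4.95
ee_pos: [625.8, 125.6, 73.7]
ee_rot: [0.667, -0.239, 0.665, 0.239]
force: [-3.6, 5.8, 12.4]
width: 0.152
```

>>> drive_tool:
  targets:
    - [1, [0, 0, -0.002], [0, 0, 0]]
    - [1, [0, 0, -0.0015], [0, 0, 0]]
    - [1, [0, 0, 0], [0, 0, 0]]
    - [1, [0, 0, 0], [0, 0, 0]]

```text
time: 5.45
ee_pos: [626.2, 125.6, 73.5]
ee_rot: [0.667, -0.239, 0.664, 0.239]
force: [-10.2, 5.5, 27.5]
width: 0.154
```

>>> drive_tool:
  targets:
    - [1, [0, 0, 0], [0, 0, 8.6]]
    - [1, [0, 0, 0], [0, 0, 8.6]]
    - [1, [0, 0, 0], [0, 0, 8.6]]
    - [1, [0, 0, 0], [0, 0, 8.6]]
    - [1, [0, 0, 0], [0, 0, 0]]
    - [1, [0, 0, 0], [0, 0, 0]]
    - [1, [0, 0, 0], [0, 0, 0]]

```text
time: 6.32
ee_pos: [625.4, 126.2, 73.5]
ee_rot: [0.567, -0.425, 0.564, 0.425]
force: [-13.4, 7.3, 29.2]
width: 0.154
```

Run:
```python
from h import *
st=sensors.observe(); print(st['time'],st['ee_pos'].round(1),jaw(st),st['width'],st['force'].round(1),st['ft_torque'].round(2))
```

```text
6.325 [625.4 126.2  73.5] 163.88996445413457 0.15433698928661974 [-13.4   7.3  29.2] [ 3.02  5.1  -0.03]
```

Turned 34.5°; no torque, so it was unlocked. Raise while held, then open and lift.

>>> drive_tool:
  targets:
    - [1, [0, 0, 0.004], [0, 0, 0]]
    - [1, [0, 0, 0.004], [0, 0, 0]]
    - [1, [0, 0, 0.003], [0, 0, 0]]
    - [0.3, [0, 0, 0], [0, 0, 0]]
    - [-0.3, [0, 0, 0], [0, 0, 0]]
    - [-0.3, [0, 0, 0], [0, 0, 0]]
    - [-0.3, [0, 0, 0.04], [0, 0, 0]]
    - [-0.3, [0, 0, 0.05], [0, 0, 0]]
    - [-0.3, [-0.03, 0.03, 0.05], [0, 0, 0]]
    - [-0.3, [-0.04, 0.04, 0], [0, 0, -10]]
    - [-0.3, [-0.04, 0.04, 0], [0, 0, -10]]
    - [-0.3, [-0.02, 0.04, 0], [0, 0, -10]]
    - [-0.3, [0, 0.04, 0], [0, 0, -10]]
    - [-0.3, [0, 0.04, 0], [0, 0, -10]]
    - [-0.3, [0, 0.03, 0], [0, 0, -9]]
    - [-0.3, [0, 0, 0], [0, 0, 0]]
    - [-0.3, [0, 0, 0], [0, 0, 0]]

```text
time: 8.45
ee_pos: [496.6, 382.9, 216.6]
ee_rot: [0.701, -0.092, 0.701, 0.091]
force: [0.2, 0.4, 0.6]
width: 0.651
```

```bash
cat >> h.py <<'E'
def crop(s,fn,x0,y0,x1,y1,k):
    cv2.imwrite('pics/'+fn,cv2.resize(s['pixels'][y0:y1,x0:x1,::-1],None,fx=k,fy=k,interpolation=cv2.INTER_CUBIC))
E
python3 - <<'E'
from h import *
st=sensors.observe(); print(st['time'],st['ee_pos'].round(1),jaw(st),st['width'],st['force'].round(1),np.degrees(st['joint_pos']).round(0))
s=snap('scene');crop(s,'s2.png',200,150,400,310,4)
t=snap('top');crop(t,'t2.png',150,110,470,260,2.5)
crop(t,'t2k.png',240,130,310,200,8)
E
```

```text
8.45 [496.6 382.9 216.6] 104.89504444741452 0.6510094122767452 [0.2 0.4 0.6] [  52.   24.   17.    0.  -83. -127.]
```

View pics/s2.png

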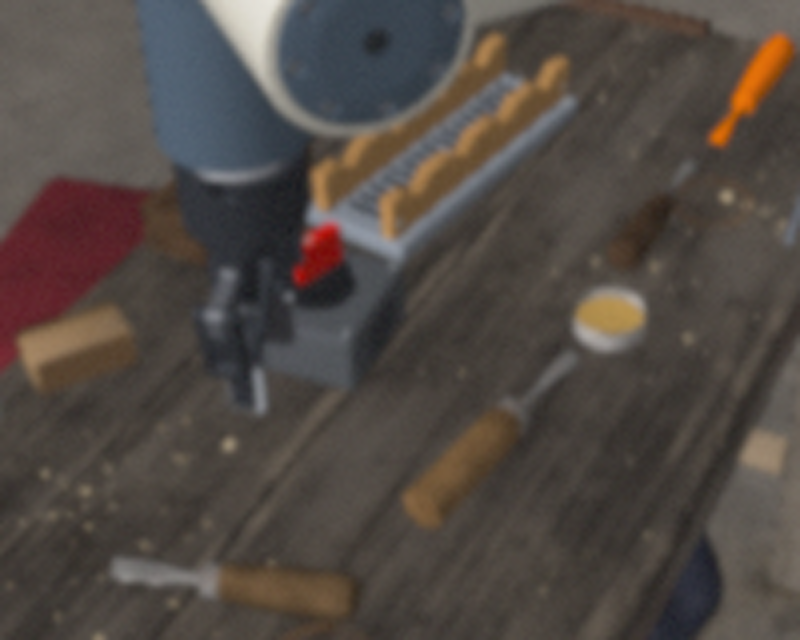

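View pics/t2.png

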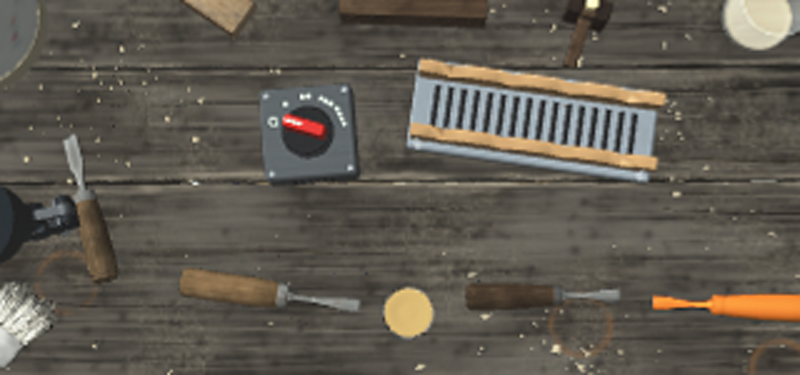

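View pics/t2k.png

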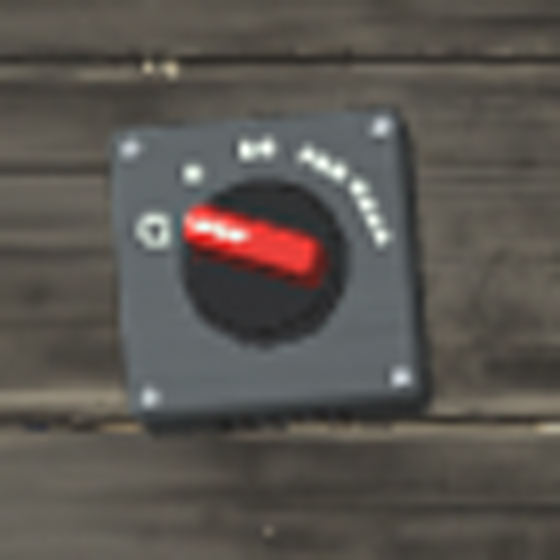

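>>> drive_tool:
  targets:
    - [-0.3, [0.011, 0.001, -0.05], [0, 0, -0.5]]
    - [-0.3, [0, 0, -0.05], [0, 0, 0]]
    - [-0.3, [0, 0, -0.05], [0, 0, 0]]
    - [-0.3, [0, 0, -0.04], [0, 0, 0]]
    - [-0.3, [0, 0, -0.022], [0, 0, 0]]
    - [-0.3, [0, 0, 0], [0, 0, 0]]
    - [0.3, [0, 0, 0], [0, 0, 0]]
    - [1, [0, 0, 0], [0, 0, 0]]
    - [1, [0, 0, 0], [0, 0, 0]]
    - [1, [0, 0, 0], [0, 0, 0]]
    - [1, [0, 0, 0], [0, 0, 0]]
  force: 40

```text
time: 9.93
ee_pos: [508.6, 385.2, 7.0]
ee_rot: [0.703, -0.088, 0.701, 0.089]
force: [-0.0, -1.6, 6.1]
width: 0.35
```

>>> drive_tool:
  targets:
    - [1, [0, 0, 0.02], [0, 0, 0]]
    - [1, [0, 0, 0.04], [0, 0, 0]]
    - [1, [0, 0, 0.05], [0, 0, 0]]
    - [1, [0, 0, 0.05], [0, 0, 0]]
    - [1, [0, 0, 0], [0, 0, 0]]
    - [1, [0, 0, 0], [0, 0, 0]]
  force: 60

```text
time: 10.68
ee_pos: [506.9, 384.4, 164.4]
ee_rot: [0.701, -0.088, 0.702, 0.088]
force: [-0.6, -0.5, -1.4]
width: 0.346
```

Run:
```python
from h import *
st=sensors.observe(); print(st['time'],st['ee_pos'].round(1),jaw(st),st['width'],st['force'].round(1),np.degrees(st['joint_pos']).round(0))
s=snap('scene');crop(s,'s3.png',140,180,340,330,4)
t=snap('top');crop(t,'t3.png',150,110,270,240,4)
```

```text
10.675 [506.9 384.4 164.4] 104.30764952889439 0.3457857868835475 [-0.6 -0.5 -1.4] [  51.   26.   13.   -0.  -77. -127.]
```

View pics/s3.png

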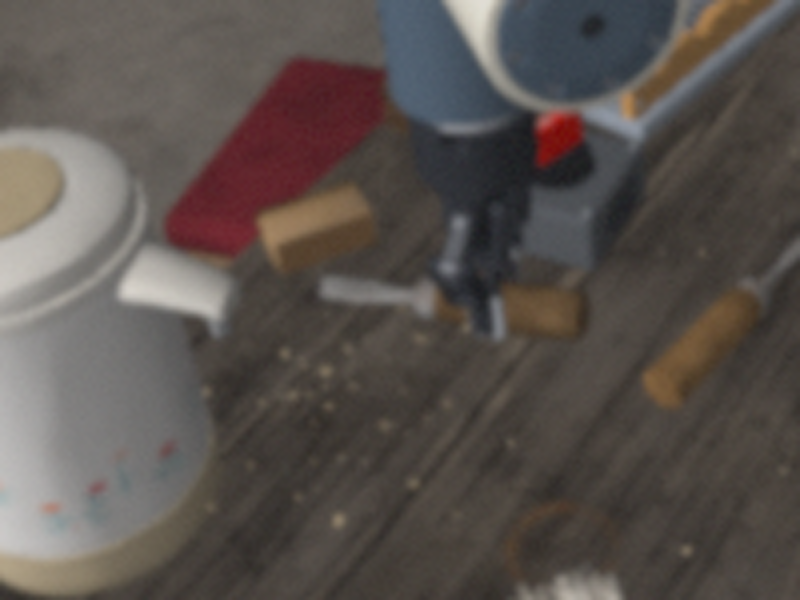

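View pics/t3.png

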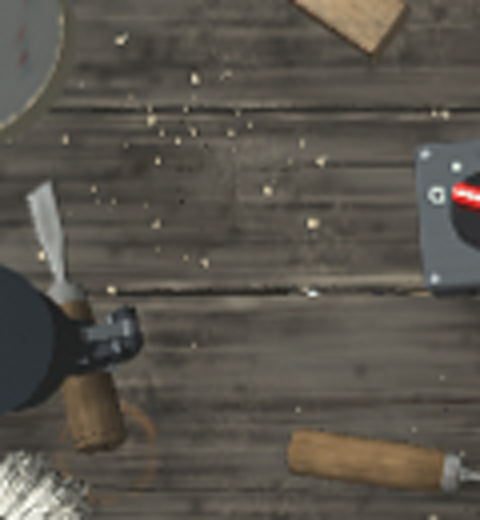

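Run:
```python
from h import *
t=snap('top')
st=sensors.observe();p=st['ee_pos']
f=lambda u,v:[(u+.5)/4-.5+150,(v+.5)/4-.5+110]
for z in (p[2]+14,p[2]+19):
    P=ray(t,[f(101,446),f(63,285)],z);d=P[1]-P[0];L=np.linalg.norm(d);d/=L
    print(P.round(1),L,np.degrees(np.arctan2(d[1],d[0])),'mid off along/across',(P.mean(0)-p)@d,np.cross(d,P.mean(0)-p)[2])
```

```text
[[452.5 368.5 177.2]
 [558.3 395.2 177.2]] 109.09361619687465 14.17969874007807 mid off along/across -1.9067285313797373 -1.74769921830924
[[452.4 366.9 182.2]
 [557.7 393.5 182.2]] 108.61811927788277 14.179698740078077 mid off along/across -2.622329967475198 -3.269840452304395
```

>>> drive_tool:
  targets:
    - [1, [0.0092, -0.0265, 0.002], [0, 0, 9.87]]
    - [1, [0.0092, -0.0265, 0.002], [0, 0, 9.87]]
    - [1, [0.0092, -0.0265, 0.002], [0, 0, 9.87]]
    - [1, [0.0092, -0.0265, 0.002], [0, 0, 9.87]]
    - [1, [0.0092, -0.0265, 0.002], [0, 0, 9.87]]
    - [1, [0.0092, -0.0265, 0.002], [0, 0, 9.87]]
    - [1, [0.0092, -0.0265, 0.002], [0, 0, 9.87]]
    - [1, [0.0092, -0.0265, 0.002], [0, 0, 9.87]]
    - [1, [0.0092, -0.0265, 0.002], [0, 0, 9.87]]
    - [1, [0.0092, -0.0265, 0.002], [0, 0, 9.87]]
    - [1, [0.0092, -0.0265, 0.002], [0, 0, 9.87]]
    - [1, [0.0092, -0.0265, 0.002], [0, 0, 9.87]]
    - [1, [0.0092, -0.0265, 0], [0, 0, 9.87]]
    - [1, [0.0092, -0.0265, 0], [0, 0, 9.87]]
    - [1, [0.0092, -0.0265, 0], [0, 0, 9.87]]
    - [1, [0.0092, -0.0265, 0], [0, 0, 9.87]]
    - [1, [0, 0, 0], [0, 0, 0]]
    - [1, [0, 0, 0], [0, 0, 0]]

```text
time: 13.08
ee_pos: [654.3, -39.2, 187.9]
ee_rot: [0.048, -0.705, 0.049, 0.706]
force: [0.3, 0.5, -0.6]
width: 0.345
```

```bash
cat >> h.py <<'E'
C=np.array([642.,-143.5]);YAW=-0.137
RR=np.array([[np.cos(YAW),-np.sin(YAW)],[np.sin(YAW),np.cos(YAW)]])
def rep():
    st=sensors.observe();p=st['ee_pos']; print(round(st['time'],2),p.round(1),'jaw',round(jaw(st),1),'w',round(st['width'],3),'F',st['force'].round(1),'j',np.degrees(st['joint_pos']).round(0),'rack xy',(RR.T@(p[:2]-C)).round(1))
    return st
E
python3 - <<'E'
from h import *
rep()
s=snap('scene');crop(s,'s4.png',240,120,400,240,5)
t=snap('top');crop(t,'t4.png',250,90,430,210,4)
E
```

```text
13.07 [654.3 -39.2 187.9] jaw -97.9 w 0.345 F [ 0.3  0.5 -0.6] j [ 10.  28.  19.  -0. -82.  72.] rack xy [ -2. 105.]
```

View pics/s4.png

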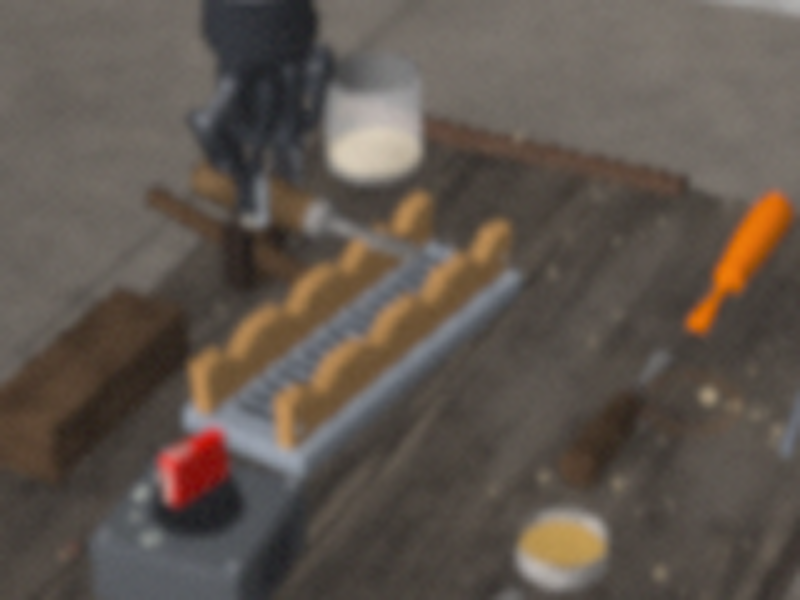

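View pics/t4.png

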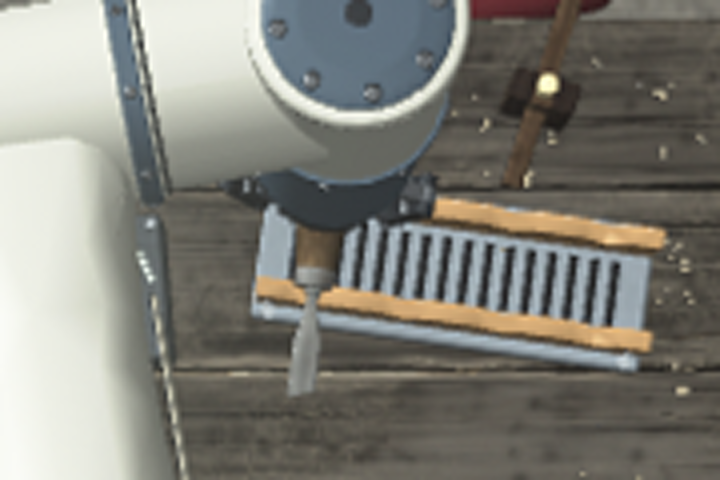

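>>> drive_tool:
  targets:
    - [1, [0, 0, -0.03], [0, 0, 0]]
    - [1, [0, 0, -0.03], [0, 0, 0]]
    - [1, [0, 0, -0.03], [0, 0, 0]]
    - [1, [0, 0, -0.025], [0, 0, 0]]
    - [1, [0, 0, -0.006], [0, 0, 0]]
    - [1, [0, 0, -0.004], [0, 0, 0]]
    - [1, [0, 0, 0], [0, 0, 0]]
    - [1, [0, 0, 0], [0, 0, 0]]

```text
time: 14.18
ee_pos: [655.3, -39.4, 65.0]
ee_rot: [-0.048, 0.706, -0.048, -0.705]
force: [0.3, -0.7, -0.9]
width: 0.344
```

>>> drive_tool:
  targets:
    - [1, [0, 0, -0.003], [0, 0, 0]]
    - [1, [0, 0, 0], [0, 0, 0]]
    - [1, [0, 0, -0.002], [0, 0, 0]]
    - [1, [0, 0, 0], [0, 0, 0]]

```text
time: 14.68
ee_pos: [655.1, -39.7, 60.5]
ee_rot: [-0.048, 0.706, -0.048, -0.705]
force: [-2.8, -0.0, 6.9]
width: 0.347
```

Contact (7 N). Open to about 45 mm and rise.

>>> drive_tool:
  targets:
    - [0.15, [0, 0, 0], [0, 0, 0]]
    - [0.0, [0, 0, 0], [0, 0, 0]]
    - [0.0, [0, 0, 0], [0, 0, 0]]
    - [0.0, [0, 0, 0], [0, 0, 0]]
    - [0.0, [0, 0, 0.02], [0, 0, 0]]
    - [0.0, [0, 0, 0.05], [0, 0, 0]]
    - [0.0, [0, 0, 0.06], [0, 0, 0]]
    - [-0.3, [-0.04, 0.03, 0.02], [0, 0, 0]]
    - [-0.3, [-0.05, 0.035, 0], [0, 0, 0]]
    - [-0.3, [-0.05, 0.035, 0], [0, 0, 0]]
    - [-0.3, [-0.035, 0.05, 0], [0, 0, 10.5]]
    - [-0.3, [-0.02, 0.05, 0], [0, 0, 10.5]]
    - [-0.3, [-0.01, 0.05, 0], [0, 0, 10.5]]
    - [-0.3, [0, 0, 0], [0, 0, 10.5]]
    - [-0.3, [0, 0, 0], [0, 0, 10.5]]
    - [-0.3, [0, 0, 0], [0, 0, 0]]

```text
time: 16.68
ee_pos: [449.6, 210.7, 208.9]
ee_rot: [-0.269, -0.654, -0.269, 0.654]
force: [0.6, 0.2, 0.7]
width: 0.649
```

Run:
```python
from h import *
rep()
s=snap('scene');crop(s,'s5.png',240,120,400,240,5)
t=snap('top');crop(t,'t5.png',200,110,430,260,3.4)
crop(t,'t5M.png',215,210,305,245,8);crop(t,'t5R.png',330,215,405,240,10)
```

```text
16.68 [449.6 210.7 208.9] jaw -45.3 w 0.649 F [0.6 0.2 0.7] j [ 43.   9.  -4.  -0. -77.  91.] rack xy [-239.   324.6]
```

View pics/s5.png

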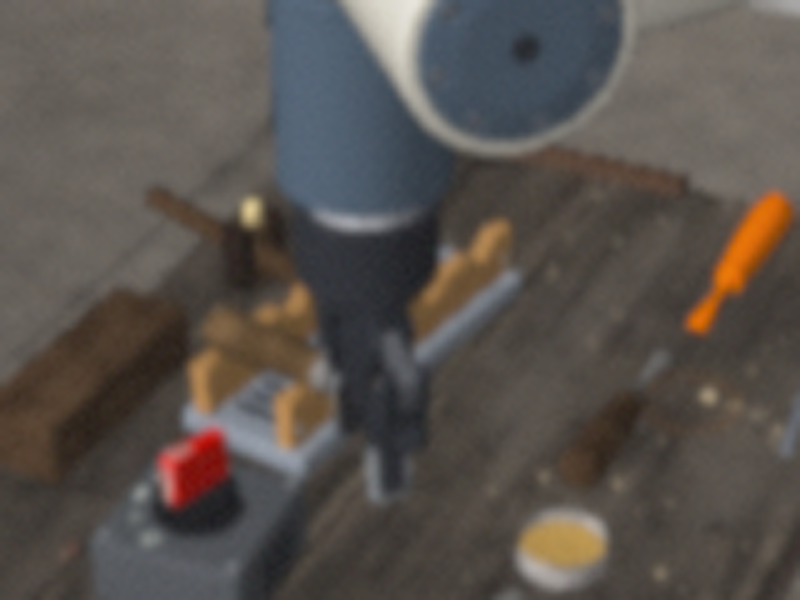

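View pics/t5.png

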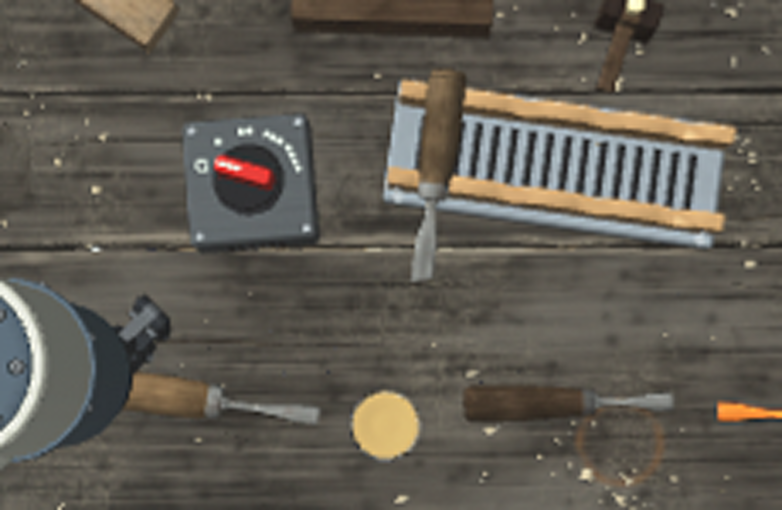

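>>> drive_tool:
  targets:
    - [-0.3, [-0.0075, 0.006, 0], [0, 0, 9.5]]
    - [-0.3, [0, 0, -0.03], [0, 0, 9.5]]
    - [-0.3, [0, 0, -0.04], [0, 0, 9.5]]
    - [-0.3, [0, 0, -0.04], [0, 0, 9.5]]
    - [-0.3, [0, 0, -0.04], [0, 0, 0]]
    - [-0.3, [0, 0, -0.035], [0, 0, 0]]
    - [-0.3, [0, 0, -0.021], [0, 0, 0]]
    - [-0.3, [0, 0, 0], [0, 0, 0]]
    - [0.3, [0, 0, 0], [0, 0, 0]]
    - [1, [0, 0, 0], [0, 0, 0]]
    - [1, [0, 0, 0], [0, 0, 0]]
    - [1, [0, 0, 0], [0, 0, 0]]
    - [1, [0, 0, 0], [0, 0, 0]]
  force: 40

```text
time: 18.4
ee_pos: [443.0, 217.1, 4.2]
ee_rot: [0.467, 0.531, 0.467, -0.53]
force: [-1.4, -0.9, 6.4]
width: 0.384
```

Run:
```python
from h import *
rep()
t=snap('top')
f=lambda u,v:[(u+.5)/3.4-.5+200,(v+.5)/3.4-.5+110]
P=ray(t,[f(446,71),f(433,196)],67)
print((RR.T@(P[:,:2]-C).T).T.round(1))
```

```text
18.4 [443.  217.1   4.2] jaw -7.3 w 0.384 F [-1.4 -0.9  6.4] j [ 44.  20. -23.   0. -47. 128.] rack xy [-246.4  330. ]
[[ 59.9 107.7]
 [-48.8 104.8]]
```

>>> drive_tool:
  targets:
    - [1, [0, 0, 0.02], [0, 0, 0]]
    - [1, [0, 0, 0.05], [0, 0, 0]]
    - [1, [0, 0, 0.055], [0, 0, 0]]
    - [1, [0, 0, 0.055], [0, 0, 0]]
    - [1, [0.0154, -0.0387, 0], [0, 0, -7.55]]
    - [1, [0.0154, -0.0387, 0], [0, 0, -7.55]]
    - [1, [0.0154, -0.0387, 0], [0, 0, -7.55]]
    - [1, [0.0154, -0.0387, 0], [0, 0, -7.55]]
    - [1, [0.0154, -0.0387, 0], [0, 0, -7.55]]
    - [1, [0.0154, -0.0387, 0], [0, 0, -7.55]]
    - [1, [0.0154, -0.0387, 0], [0, 0, -7.55]]
    - [1, [0.0154, -0.0387, 0], [0, 0, -7.55]]
    - [1, [0.0154, -0.0387, 0], [0, 0, -7.55]]
    - [1, [0.0154, -0.0387, 0], [0, 0, -7.55]]
    - [1, [0.0154, -0.0387, 0], [0, 0, -7.55]]
    - [1, [0.0154, -0.0387, 0], [0, 0, -7.55]]
    - [1, [0, 0, 0], [0, 0, 0]]
    - [1, [0, 0, 0], [0, 0, 0]]
  force: 60

```text
time: 20.7
ee_pos: [626.8, -247.7, 182.5]
ee_rot: [0.049, -0.705, 0.048, 0.706]
force: [-0.1, 0.0, -1.4]
width: 0.38
```

Run:
```python
from h import *
rep()
s=snap('scene');crop(s,'s6.png',240,120,400,240,5)
t=snap('top');crop(t,'t6.png',250,90,450,240,4)
```

```text
20.7 [ 626.8 -247.7  182.5] jaw -97.9 w 0.38 F [-0.1  0.  -1.4] j [ -8.  30.  22.  -0. -82.  90.] rack xy [  -0.9 -105.3]
```

View pics/s6.png

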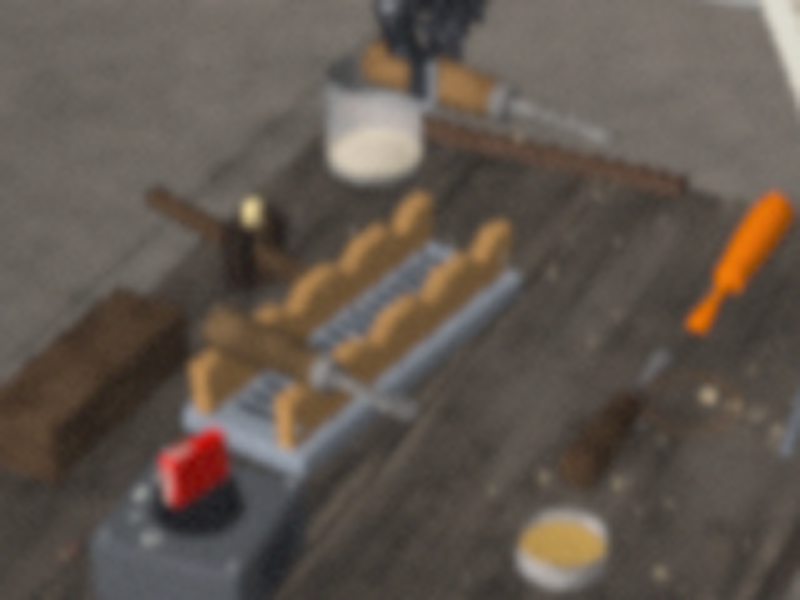

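View pics/t6.png

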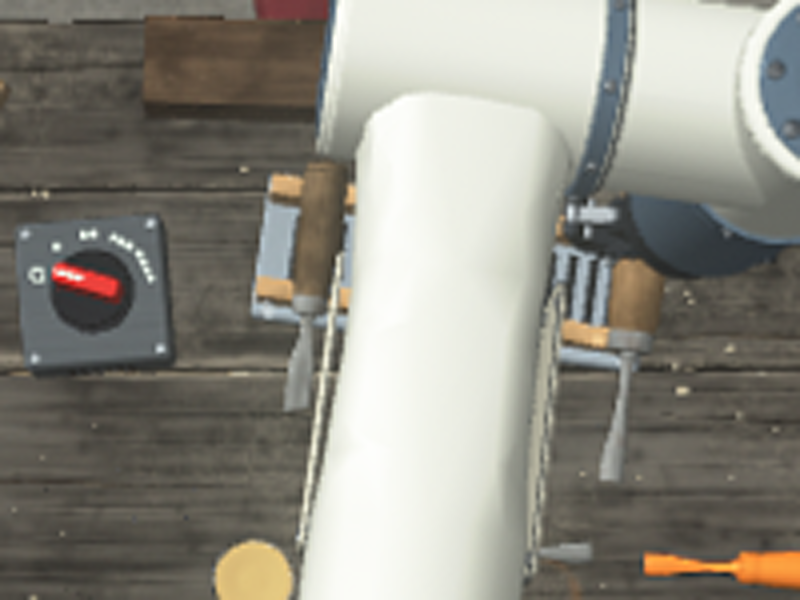

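>>> drive_tool:
  targets:
    - [1, [0.001, 0, -0.03], [0, 0, 0]]
    - [1, [0, 0, -0.03], [0, 0, 0]]
    - [1, [0, 0, -0.03], [0, 0, 0]]
    - [1, [0, 0, -0.025], [0, 0, 0]]
    - [1, [0, 0, -0.006], [0, 0, 0]]
    - [1, [0, 0, 0], [0, 0, 0]]
    - [1, [0, 0, 0], [0, 0, 0]]

```text
time: 21.68
ee_pos: [628.9, -247.9, 63.7]
ee_rot: [-0.048, 0.706, -0.049, -0.704]
force: [-0.3, -0.2, -1.5]
width: 0.382
```

>>> drive_tool:
  targets:
    - [1, [0, 0, -0.003], [0, 0, 0]]
    - [1, [0, 0, 0], [0, 0, 0]]
    - [1, [0, 0, -0.002], [0, 0, 0]]
    - [1, [0, 0, 0], [0, 0, 0]]
    - [1, [0, 0, 0], [0, 0, 0]]

```text
time: 22.3
ee_pos: [628.1, -247.9, 58.6]
ee_rot: [-0.048, 0.706, -0.049, -0.705]
force: [-2.7, 2.0, 6.1]
width: 0.382
```

>>> drive_tool:
  targets:
    - [0.1, [0, 0, 0], [0, 0, 0]]
    - [-0.05, [0, 0, 0], [0, 0, 0]]
    - [-0.05, [0, 0, 0], [0, 0, 0]]
    - [-0.05, [0, 0, 0], [0, 0, 0]]
    - [-0.05, [0, 0, 0.02], [0, 0, 0]]
    - [-0.05, [0, 0, 0.05], [0, 0, 0]]
    - [-0.05, [0, 0, 0.06], [0, 0, 0]]
    - [-0.3, [-0.0245, 0.0161, 0.01], [0, 0, -10.2]]
    - [-0.3, [-0.0245, 0.0161, 0], [0, 0, -10.2]]
    - [-0.3, [-0.0245, 0.0161, 0], [0, 0, -10.2]]
    - [-0.3, [-0.0245, 0.0161, 0], [0, 0, -10.2]]
    - [-0.3, [-0.0245, 0.0161, 0], [0, 0, -10.2]]
    - [-0.3, [-0.0245, 0.0161, 0], [0, 0, -10.2]]
    - [-0.3, [-0.0245, 0.0161, 0], [0, 0, -10.2]]
    - [-0.3, [-0.0245, 0.0161, 0], [0, 0, -10]]
    - [-0.3, [0, 0, 0], [0, 0, 0]]
    - [-0.3, [0, 0, 0], [0, 0, 0]]

```text
time: 24.42
ee_pos: [432.5, -119.2, 197.2]
ee_rot: [-0.496, 0.504, -0.496, -0.503]
force: [-0.0, 0.2, 0.6]
width: 0.65
```

Run:
```python
from h import *
rep()
s=snap('scene');crop(s,'s7.png',240,120,400,240,5)
t=snap('top');crop(t,'t7.png',250,90,450,240,4)
```

```text
24.43 [ 432.5 -119.2  197.2] jaw -179.1 w 0.65 F [-0.   0.2  0.6] j [  5.   4. -12.   0. -74.  -4.] rack xy [-210.9   -4.5]
```

View pics/s7.png

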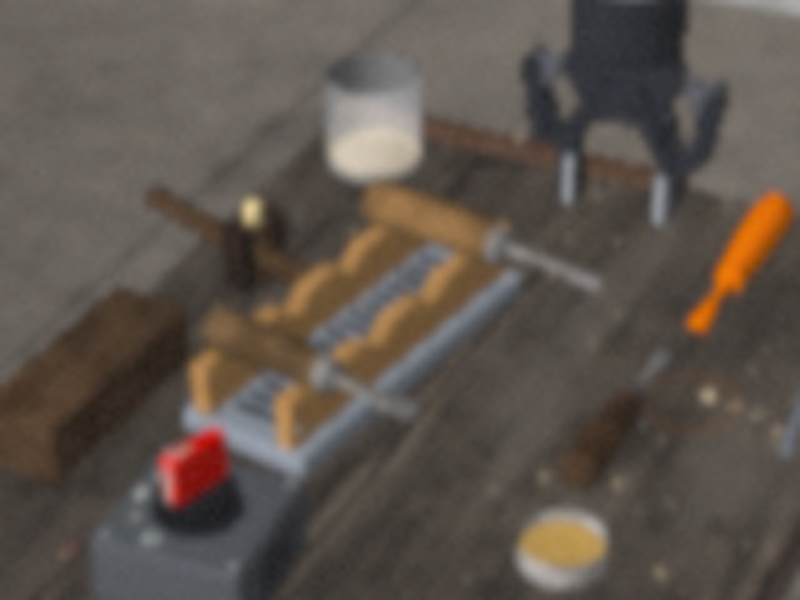

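View pics/t7.png

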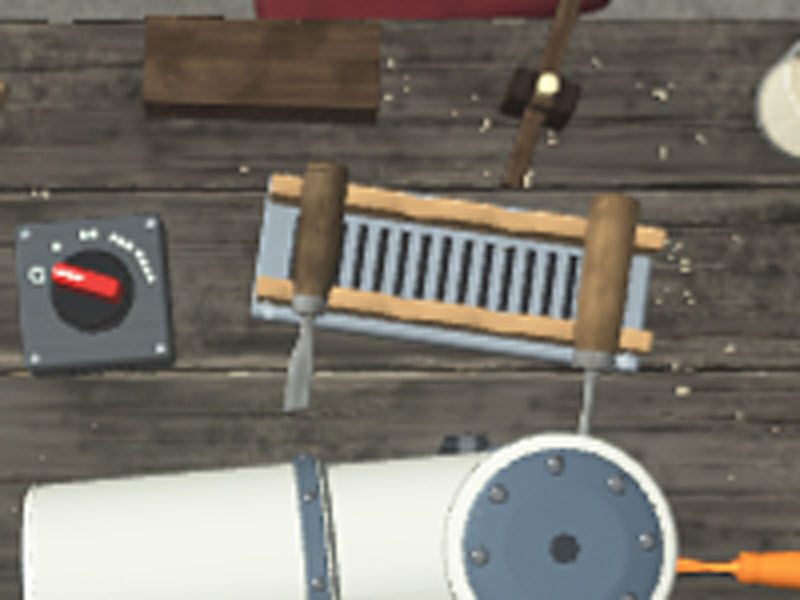

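>>> drive_tool:
  targets:
    - [-0.3, [-0.0005, 0, -0.04], [0, 0, 0]]
    - [-0.3, [0, 0, -0.05], [0, 0, 0]]
    - [-0.3, [0, 0, -0.05], [0, 0, 0]]
    - [-0.3, [0, 0, -0.035], [0, 0, 0]]
    - [-0.3, [0, 0, -0.018], [0, 0, 0]]
    - [-0.3, [0, 0, 0], [0, 0, 0]]
    - [0.3, [0, 0, 0], [0, 0, 0]]
    - [1, [0, 0, 0], [0, 0, 0]]
    - [1, [0, 0, 0], [0, 0, 0]]
    - [1, [0, 0, 0], [0, 0, 0]]
    - [1, [0, 0, 0], [0, 0, 0]]
  force: 40

```text
time: 25.9
ee_pos: [432.4, -119.2, 5.0]
ee_rot: [-0.497, 0.504, -0.496, -0.503]
force: [-1.7, -0.2, 6.0]
width: 0.335
```

>>> drive_tool:
  targets:
    - [1, [0, 0, 0.02], [0, 0, 0]]
    - [1, [0, 0, 0.05], [0, 0, 0]]
    - [1, [0, 0, 0.055], [0, 0, 0]]
    - [1, [0, 0, 0.055], [0, 0, 0]]
    - [1, [0.0186, -0.0054, 0], [0, 0, -8.98]]
    - [1, [0.0186, -0.0054, 0], [0, 0, -8.98]]
    - [1, [0.0186, -0.0054, 0], [0, 0, -8.98]]
    - [1, [0.0186, -0.0054, 0], [0, 0, -8.98]]
    - [1, [0.0186, -0.0054, 0], [0, 0, -8.98]]
    - [1, [0.0186, -0.0054, 0], [0, 0, -8.98]]
    - [1, [0.0186, -0.0054, 0], [0, 0, -8.98]]
    - [1, [0.0186, -0.0054, 0], [0, 0, -8.98]]
    - [1, [0.0186, -0.0054, 0], [0, 0, -8.98]]
    - [1, [0.0186, -0.0054, 0], [0, 0, -8.98]]
    - [1, [0.0186, -0.0054, 0], [0, 0, -8.98]]
    - [1, [0, 0, 0], [0, 0, 0]]
    - [1, [0, 0, 0], [0, 0, 0]]
  force: 60

```text
time: 28.02
ee_pos: [635.6, -178.2, 183.7]
ee_rot: [0.705, 0.049, 0.706, -0.049]
force: [-0.7, -0.5, -0.8]
width: 0.329
```

Run:
```python
from h import *
rep()
s=snap('scene');crop(s,'s8.png',240,100,400,220,5)
t=snap('top');crop(t,'t8.png',250,90,450,240,4)
```

```text
28.02 [ 635.6 -178.2  183.7] jaw 82.1 w 0.329 F [-0.7 -0.5 -0.8] j [ -2.  28.  19.  -0. -81. -96.] rack xy [ -1.6 -35.3]
```

View pics/s8.png

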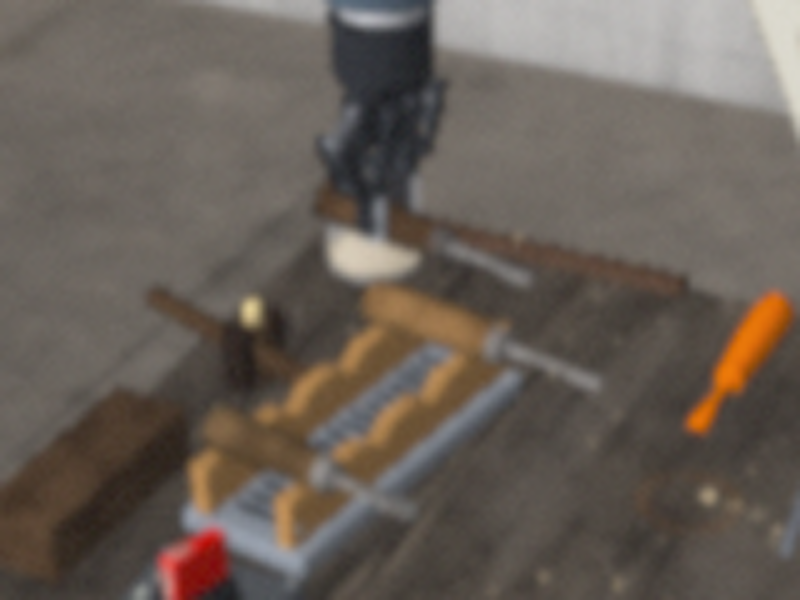

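View pics/t8.png

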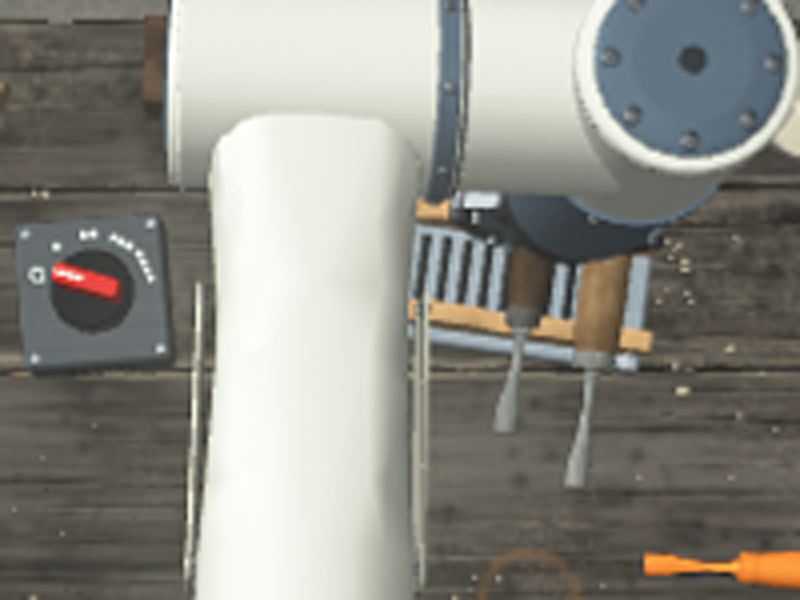

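>>> drive_tool:
  targets:
    - [1, [0.001, 0, -0.03], [0, 0, 0]]
    - [1, [0, 0, -0.03], [0, 0, 0]]
    - [1, [0, 0, -0.03], [0, 0, 0]]
    - [1, [0, 0, -0.025], [0, 0, 0]]
    - [1, [0, 0, -0.007], [0, 0, 0]]
    - [1, [0, 0, 0], [0, 0, 0]]
    - [1, [0, 0, -0.003], [0, 0, 0]]
    - [1, [0, 0, 0], [0, 0, 0]]

```text
time: 29.12
ee_pos: [637.5, -178.5, 59.7]
ee_rot: [0.706, 0.05, 0.705, -0.05]
force: [0.1, -0.1, -1.0]
width: 0.326
```

>>> drive_tool:
  targets:
    - [1, [0, 0, -0.002], [0, 0, 0]]
    - [1, [0, 0, 0], [0, 0, 0]]
    - [1, [0, 0, -0.002], [0, 0, 0]]
    - [1, [0, 0, 0], [0, 0, 0]]

```text
time: 29.62
ee_pos: [637.7, -178.8, 57.9]
ee_rot: [0.706, 0.049, 0.704, -0.05]
force: [-5.3, 2.5, 12.5]
width: 0.325
```

>>> drive_tool:
  targets:
    - [0.15, [0, 0, 0], [0, 0, 0]]
    - [0.0, [0, 0, 0], [0, 0, 0]]
    - [0.0, [0, 0, 0], [0, 0, 0]]
    - [0.0, [0, 0, 0], [0, 0, 0]]
    - [0.0, [0, 0, 0.02], [0, 0, 0]]
    - [0.0, [0, 0, 0.05], [0, 0, 0]]
    - [0.0, [0, 0, 0.06], [0, 0, 0]]
    - [-0.3, [-0.0016, 0.038, 0.01], [0, 0, 10.2]]
    - [-0.3, [-0.0016, 0.038, 0], [0, 0, 10.2]]
    - [-0.3, [-0.0016, 0.038, 0], [0, 0, 10.2]]
    - [-0.3, [-0.0016, 0.038, 0], [0, 0, 10.2]]
    - [-0.3, [-0.0016, 0.038, 0], [0, 0, 10.2]]
    - [-0.3, [-0.0016, 0.038, 0], [0, 0, 10.2]]
    - [-0.3, [-0.0016, 0.038, 0], [0, 0, 10.2]]
    - [-0.3, [-0.0016, 0.038, 0], [0, 0, 10]]
    - [-0.3, [0, 0, 0], [0, 0, 0]]
    - [-0.3, [0, 0, 0], [0, 0, 0]]

```text
time: 31.75
ee_pos: [624.2, 125.3, 194.8]
ee_rot: [0.567, -0.422, 0.567, 0.422]
force: [-0.2, -1.0, -0.5]
width: 0.648
```

Run:
```python
from h import *
rep()
s=snap('scene');crop(s,'s9.png',240,120,400,240,5)
t=snap('top');crop(t,'t9.png',250,90,450,240,4)
```

```text
31.75 [624.2 125.3 194.8] jaw 163.3 w 0.648 F [-0.2 -1.  -0.5] j [ 25.  25.  16.   0. -81. -42.] rack xy [-54.3 263.9]
```

View pics/s9.png

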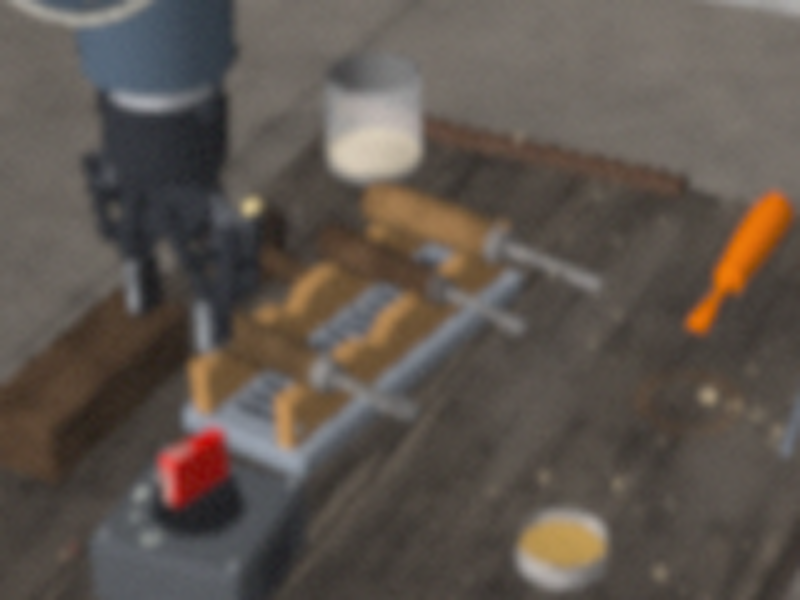

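View pics/t9.png

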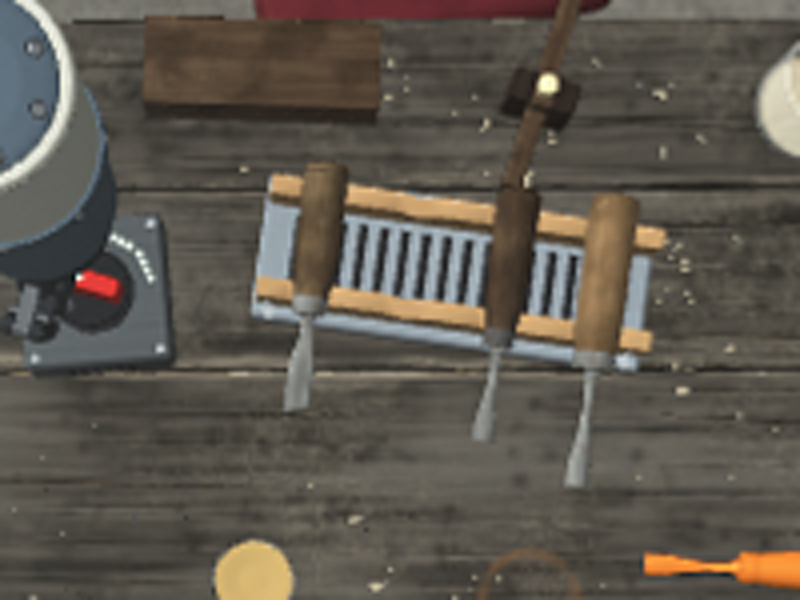

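Run:
```python
from h import *
t=snap('top');s=snap('scene')
f=lambda u,v:[(u+.5)/4-.5+250,(v+.5)/4-.5+90]
for a,b in(((326,164),(308,311)),((519,186),(498,347)),((614,196),(592,368))):
    P=ray(t,[f(*a),f(*b)],67); Q=(RR.T@(P[:,:2]-C).T).T; d=Q[0]-Q[1]; print(Q.round(1).tolist(),'mid',Q.mean(0).round(1),np.arctan2(d[1],d[0]).round(3),np.hypot(*d).round(0))
im=cv2.resize(s['pixels'][190:250,250:320,::-1],None,fx=9,fy=9,interpolation=cv2.INTER_CUBIC)
for dz,col in((0,(0,255,0)),(-9,(255,255,0))):
    y=0.081+1.2; u=np.array([np.cos(y),np.sin(y)]);v=np.array([-u[1],u[0]])
    c=np.array([625,125.3]); pts=[]
    for i,j in((1,1),(1,-1),(-1,-1),(-1,1),(1,1)): pts.append([*(c+24*i*u+7*j*v),109+dz])
    p=(proj(s,pts)-[250,190]+.5)*9-.5; cv2.polylines(im,[p.astype(int)],False,col,1)
cv2.imwrite('pics/k9.png',im)
```

```text
[[59.7, 106.8], [-49.2, 105.8]] mid [  5.2 106.3] 0.009 109.0
[[62.2, -34.9], [-57.1, -34.1]] mid [  2.6 -34.5] -0.006 119.0
[[64.0, -104.5], [-63.3, -103.6]] mid [   0.4 -104. ] -0.008 127.0
```

View pics/k9.png

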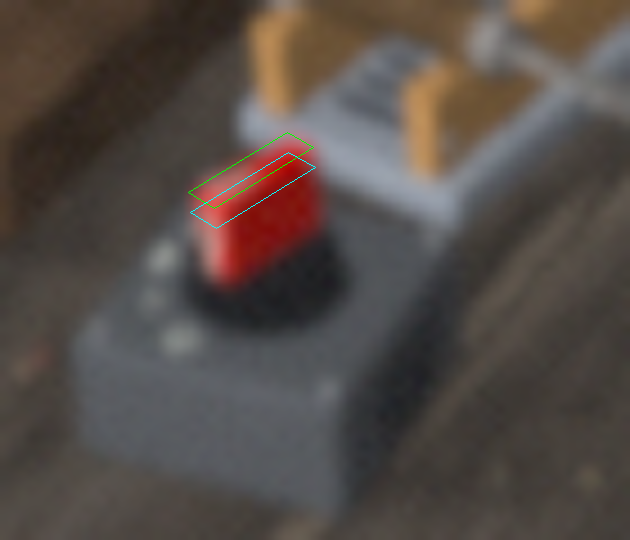

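>>> drive_tool:
  targets:
    - [-0.3, [0.0005, 0, -0.035], [0, 0, 0]]
    - [-0.3, [0, 0, -0.035], [0, 0, 0]]
    - [-0.3, [0, 0, -0.03], [0, 0, 0]]
    - [-0.3, [0, 0, -0.0145], [0, 0, 0]]
    - [-0.3, [0, 0, 0], [0, 0, 0]]
    - [0.3, [0, 0, 0], [0, 0, 0]]
    - [1, [0, 0, 0], [0, 0, 0]]
    - [1, [0, 0, 0], [0, 0, 0]]
    - [1, [0, 0, 0], [0, 0, 0]]
    - [1, [0, 0, 0], [0, 0, 0]]
    - [1, [0, 0, 0], [0, 0, 0]]
    - [1, [0, 0, 0], [0, 0, 0]]
  force: 40

```text
time: 33.45
ee_pos: [624.7, 125.9, 80.5]
ee_rot: [0.567, -0.422, 0.567, 0.423]
force: [-3.6, 4.2, 4.4]
width: 0.155
```

>>> drive_tool:
  targets:
    - [1, [0, 0, -0.003], [0, 0, 0]]
    - [1, [0, 0, -0.003], [0, 0, 0]]
    - [1, [0, 0, -0.003], [0, 0, 0]]
    - [1, [0, 0, -0.002], [0, 0, 0]]
    - [1, [0, 0, 0], [0, 0, 0]]
    - [1, [0, 0, 0], [0, 0, 0]]
  force: 50

```text
time: 34.2
ee_pos: [625.1, 125.9, 72.8]
ee_rot: [0.568, -0.423, 0.566, 0.422]
force: [-9.9, 3.6, 19.6]
width: 0.156
```

>>> drive_tool:
  targets:
    - [1, [0, 0, -0.001], [0, 0, 0]]
    - [1, [0, 0, 0], [0, 0, -8.6]]
    - [1, [0, 0, 0], [0, 0, -8.6]]
    - [1, [0, 0, 0], [0, 0, -8.6]]
    - [1, [0, 0, 0], [0, 0, -8.6]]
    - [1, [0, 0, 0], [0, 0, -8.6]]
    - [1, [0, 0, 0], [0, 0, -8.6]]
    - [1, [0, 0, 0], [0, 0, -8.6]]
    - [1, [0, 0, 0], [0, 0, -8.6]]
    - [1, [0, 0, 0], [0, 0, -8.6]]
    - [1, [0, 0, 0], [0, 0, -8.6]]
    - [1, [0, 0, 0], [0, 0, -8.6]]
    - [1, [0, 0, 0], [0, 0, -8.6]]
    - [1, [0, 0, 0], [0, 0, 0]]
    - [1, [0, 0, 0], [0, 0, 0]]

```text
time: 36.08
ee_pos: [625.8, 124.1, 72.7]
ee_rot: [0.685, 0.181, 0.682, -0.182]
force: [-9.3, -0.9, 22.5]
width: 0.155
```

Run:
```python
from h import *
st=rep();print(st['ft_torque'].round(2))
```

```text
36.08 [625.8 124.1  72.7] jaw 60.2 w 0.155 F [-9.3 -0.9 22.5] j [  25.   29.    4.    0.  -65. -145.] rack xy [-52.6 262.9]
[-0.69  3.82  0.03]
```

>>> drive_tool:
  targets:
    - [1, [0, 0, 0.004], [0, 0, 0]]
    - [1, [0, 0, 0.004], [0, 0, 0]]
    - [1, [0, 0, 0.004], [0, 0, 0]]
    - [0.3, [0, 0, 0], [0, 0, 0]]
    - [-0.3, [0, 0, 0], [0, 0, 0]]
    - [-0.3, [0, 0, 0], [0, 0, 0]]
    - [-0.3, [0, 0, 0.04], [0, 0, 0]]
    - [-0.3, [0, 0, 0.05], [0, 0, 0]]
    - [-0.3, [-0.03, 0.03, 0.05], [0, 0, 0]]
    - [-0.3, [-0.04, 0.04, 0], [0, 0, 0]]
    - [-0.3, [-0.04, 0.04, 0], [0, 0, 0]]
    - [-0.3, [-0.02, 0.04, 0], [0, 0, 0]]
    - [-0.3, [0, 0.04, 0], [0, 0, 0]]
    - [-0.3, [0, 0, 0], [0, 0, 0]]
    - [-0.3, [0, 0, 0], [0, 0, 0]]

```text
time: 37.95
ee_pos: [496.2, 314.1, 217.8]
ee_rot: [0.683, 0.182, 0.683, -0.182]
force: [0.5, -0.0, 0.3]
width: 0.648
```

Run:
```python
from h import *
rep()
s=snap('scene');crop(s,'s10.png',230,120,390,240,5)
t=snap('top');crop(t,'t10.png',240,110,440,250,4)
im=cv2.resize(s['pixels'][190:250,250:320,::-1],None,fx=9,fy=9,interpolation=cv2.INTER_CUBIC)
for dz,col in((0,(0,255,0)),(-9,(255,255,0))):
    y=0.081-.6; u=np.array([np.cos(y),np.sin(y)]);v=np.array([-u[1],u[0]])
    c=np.array([625,125.3]); pts=[]
    for i,j in((1,1),(1,-1),(-1,-1),(-1,1),(1,1)): pts.append([*(c+24*i*u+7*j*v),109+dz])
    p=(proj(s,pts)-[250,190]+.5)*9-.5; cv2.polylines(im,[p.astype(int)],False,col,1)
cv2.imwrite('pics/k10.png',im)
```

```text
37.95 [496.2 314.1 217.8] jaw 60.2 w 0.648 F [ 0.5 -0.   0.3] j [  48.   19.   10.    0.  -81. -167.] rack xy [-207.   433.4]
```

View pics/k10.png

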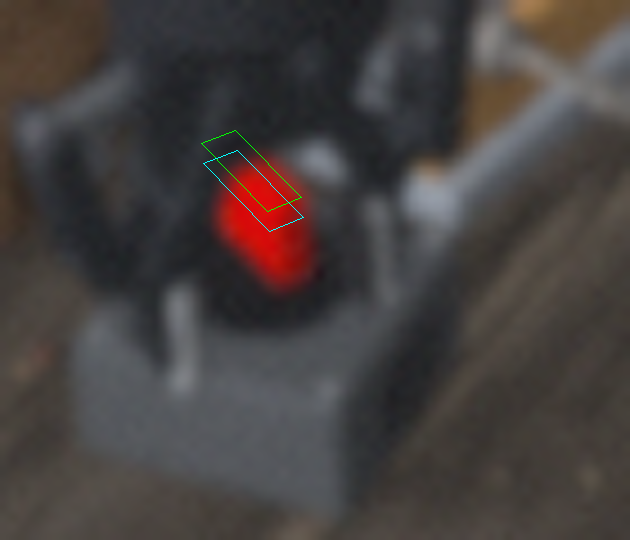

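View pics/t10.png

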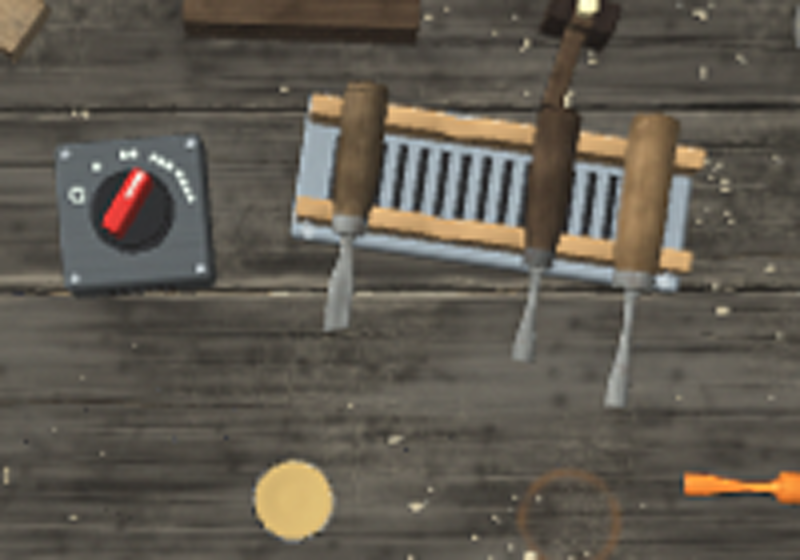

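View pics/s10.png

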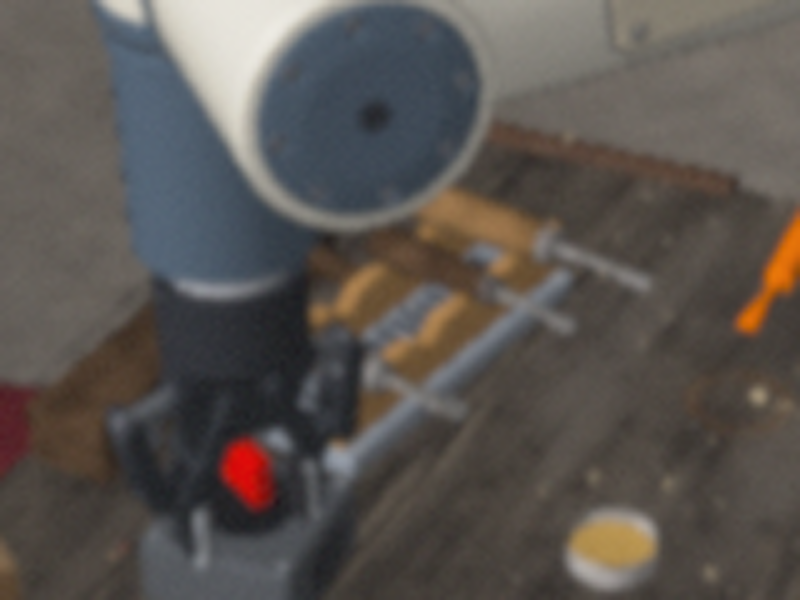

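>>> drive_tool:
  targets:
    - [-0.3, [-0.03, -0.04, 0.02], [0, 0, 0]]
    - [-0.3, [-0.03, -0.04, 0.02], [0, 0, 0]]
    - [-0.3, [-0.03, -0.04, 0.02], [0, 0, 0]]
    - [-0.3, [-0.02, -0.04, 0], [0, 0, 0]]
    - [-0.3, [0, -0.04, 0], [0, 0, 0]]
    - [-0.3, [0, -0.04, 0], [0, 0, 0]]
    - [-0.3, [0, -0.04, 0], [0, 0, 0]]
    - [-0.3, [0, -0.04, 0], [0, 0, 0]]
    - [-0.3, [0, 0, 0], [0, 0, 0]]
    - [-0.3, [0, 0, 0], [0, 0, 0]]

```text
time: 39.3
ee_pos: [386.1, -6.2, 278.2]
ee_rot: [0.683, 0.183, 0.683, -0.182]
force: [0.4, 0.9, 0.7]
width: 0.649
```

Run:
```python
from h import *
rep()
s=snap('scene')
t=snap('top');crop(t,'t11k.png',240,130,310,200,8)
ks=[]
for y,dzs in((0.081-.6,((0,(0,255,0)),(-9,(255,255,0)))),):
  im=cv2.resize(s['pixels'][190:250,250:320,::-1],None,fx=9,fy=9,interpolation=cv2.INTER_CUBIC)
  for dz,col in dzs:
    u=np.array([np.cos(y),np.sin(y)]);v=np.array([-u[1],u[0]])
    c=np.array([625,125.3]); pts=[]
    for i,j in((1,1),(1,-1),(-1,-1),(-1,1),(1,1)): pts.append([*(c+24*i*u+7*j*v),109+dz])
    p=(proj(s,pts)-[250,190]+.5)*9-.5; cv2.polylines(im,[p.astype(int)],False,col,1)
cv2.imwrite('pics/k11.png',im)
```

```text
39.3 [386.1  -6.2 278.2] jaw 60.1 w 0.649 F [0.4 0.9 0.7] j [  23.   -5.   -9.   -0.  -86. -143.] rack xy [-272.3  101.1]
```

View pics/k11.png

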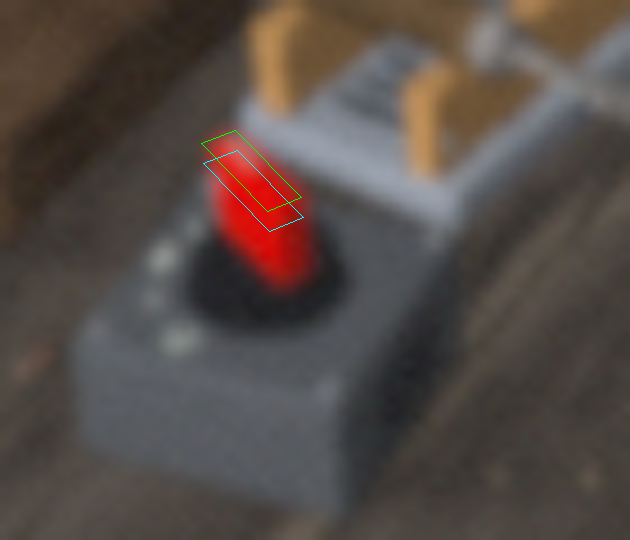

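View pics/t11k.png

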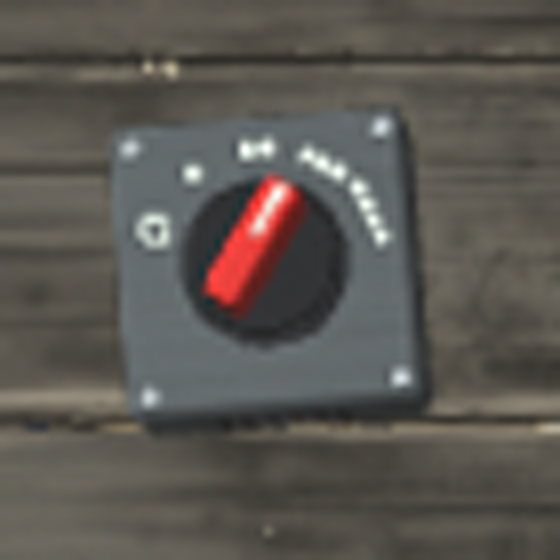

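Run:
```python
from h import *
t=snap('top');crop(t,'t12.png',150,100,490,280,2.3)
```

```text
(no output)
```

View pics/t12.png

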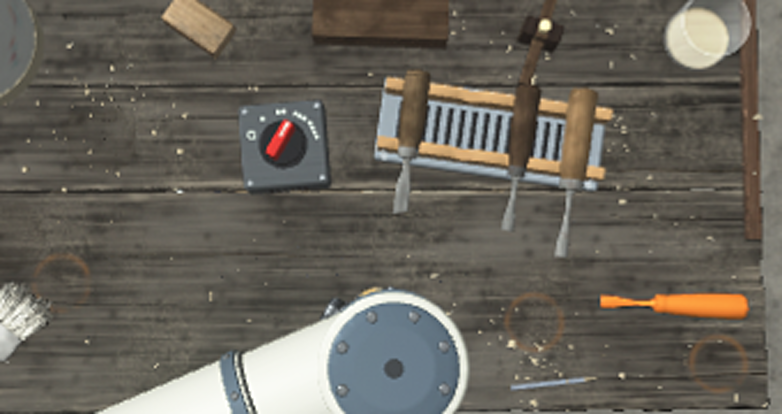

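All three gouges lie in notches, the selector points at three dots, and the orange tool and the tin have not moved.

```bash
python3 -c "
from h import *
print(finish_job()); print(sensors.observe()['time'])"
```

```text
the job is handed in; nothing more can be done
None
the job is handed in; nothing more can be done
```

I handed the job in at about 39 s. The rack was switched off first, the three gouges that were there were laid across it, and the selector was then set to three dots. `finish_job` gives no verdict, so what follows is from my own measurements in the pictures.

- **Gouges:** They sit at the notches y ≈ +105, −35 and −105, with their blades towards the robot. The handle centres measured 5, 3 and 0 mm from midway between the boards, and the handles were within 0.01 rad of the rack's x. Handle height was judged from the pictures only: each handle looks seated in both boards, and I did not measure its z.
- **Selector:** It went from one dot to the ring, and after the gouges were placed, to three dots. In the scene view it was sprung out at both marks. The last top picture shows the bar about 29° clockwise of image-up, with the three-dot mark at about 30°.
- **Bystanders:** The orange look-alike shows no change in the last picture. The wax tin was clear and in place a moment earlier, but the arm mostly covers it in the last picture.
- **Disagreements:** The brown gouge's handle measured 109 mm against the stated 115 to 130 mm, so its centre may be a few mm off. The networks placed that same gouge about 15 mm from my own measurement. I used mine, and the handle was gripped within about 2 to 3 mm of its middle.

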